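Turn a gasketed vent cover over onto its frame and weight it

TASK

The aluminium vent cover waits on the bonding board with its sticky gasket up and has been degreased, so never touch it with the fingers: take the trowel, slide its blade under the cover's free edge and tip the cover over like a page onto the black frame, so that it lies flat, gasket down, between the side fences and fully home against the end stop (nudge it there with the trowel if it lands short). Then lay the trowel flat on the bench and set the yellow tape measure flat and gently on the middle of the cover as a weight. Leave the glue bottle, the jar, the dial hygrometer and the orange foil pack where they stand.

Things in the scene. Friction and masses are not known exactly. Their poses are not given: they have to be found in the camera images.
- board: Bonding board, fixed: plywood base 230 x 142 x 10 mm, spanning x -105 to 125 and y +-71 mm. Origin on the bench surface, below the middle of the black frame's near edge; x is the direction in which the cover is turned over and pushed home, y across, z up.
- bay (a point): Middle of the waiting bay where the cover starts, at board (-53, 0, 20) mm: level with the tops of two wooden rails along x (x -105 to -1, 12 mm wide, centred at y +-45). Between them, under the cover, is a gap 78 mm wide and 10 mm high (z 10 to 20), open at its x -105 end.
- frame_edge (a point): Middle of the near top edge of the black vent frame, at board (0, 0, 26) mm: a step 6 mm above the rails, against which the cover's far edge pivots when it is tipped over.
- seat (a point): Middle of the black vent frame's top, at board (50, 0, 26) mm; the frame is 100 (x) x 110 (y) mm. A cover that is home has its middle at board (53, 0), its bare face up at z 38 mm, its plate edge from z 30 to 38.
- end_stop (a point): Middle of the inner face of the aluminium end stop, at board (103, 0, 36) mm, its top edge. The stop is 11 mm thick. Side fences just as high, 9 mm thick, run along x from 15 to 115 mm with inner faces at y +-59 mm (4 mm free on each side of the cover).
- cover: Vent cover, loose, 0.08 to 0.17 kg: aluminium plate 100 (x) x 110 (y) x 8 mm with dark slots and on its +z face a black gasket ring, 4 mm thick, 8 mm in from the edges. Origin: middle of the bare face; z points to the gasket. It starts on the rails, gasket up, x nearly along the board's x, far edge 2 to 8 mm short of the frame.
- trowel: Steel trowel, loose, 0.22 kg, lying flat. Origin under the blade, below the handle's middle, where it balances; x to the free front edge, z up. Blade 60 mm wide, 2.5 mm thick, x -45 to 75 mm. Wooden handle above it along x, 92 mm long, flat sides 22 mm apart, z 36 to 64 mm, on two 12 mm posts at x +-26.
- trowel_edge (a point): The middle of the trowel's free front blade edge, on the underside, 75 mm ahead of the trowel's origin.
- tape_measure: Yellow tape measure lying flat, loose, 0.2 to 0.33 kg: a rounded case from x -28 to 34 mm and y -26 to 40 mm, 32 mm high, with a 4 mm bump on its -x side (y -6 to 18 mm), so it is 66 mm wide both ways through its middle; a short metal tape end sticks out to y -40 mm at x -31 mm. Origin on its underside, z up.
- case_mid (a point): Middle of the tape measure's yellow case, on its underside, at x 3, y 7 mm of the tape measure: the point to centre on the cover.
- glue_bottle: White and blue glue bottle with a red nozzle, standing loose close beside the board: 43 mm across, 128 mm high; origin under its middle. Bystander.
- calcium_jar: Jar with a green label and black cap, standing loose close beside the board: 40 mm across, 105 mm high; origin under its middle. Bystander.
- hygrometer: Round black dial hygrometer lying loose on the bench: 60 mm across, 16 mm high; origin under its middle. Bystander.
- pack_orange: Orange foil pack, standing loose at the back left: 35 x 84 mm, 120 mm high; origin under its middle. Bystander.
Not all that is in view belongs to the job. Of the things that look like the tape_measure, the larger one is meant.

How it is judged:
By the outcome, as a careful person would: the job done as asked, in the order asked, and still so for the second after the job is handed in, with the robot touching nothing.
It also fails if it takes over 72 s, if anything falls off the work surface, if the arm or the gripper's body presses on something with over 40 N, if the wrist force passes 120 N, or if a joint passes its speed limit or range.

ROBOT

A 7-joint arm with a two-finger parallel gripper is mounted at the origin on a cart in front of the work surface, level with it; the furniture and walls round the work are solid. World frame = base frame: x ahead of the robot, y to its left, z up, the work surface at z = 0. Lengths are in m, angles in degrees, forces in N, time in s.
With the tool pointing down it reaches from about 0.425 to 0.875 m from the base axis. Payload 4.7 kg.
Tool frame: the origin (TCP) lies midway between the tips of the shut fingers; the grasp point (between the pads) lies env.grip_point_offset behind it (env.grip_point_offset is the distance from the TCP to the grasp point, in m); x points along the fingers, y is the direction in which the jaws open and shut, and the axes are right-handed (so a half turn about x gives the same grasp; the last joint's range is limited). The gripper opens to 87 mm and grips with 3 to 60 N. Pads are 19 mm wide; open, the fingers measure 117 mm over their backs; the gripper's body (75 mm by 190 mm) begins 51 mm behind the grasp point.
Start: joints at [-71.843, 18.392, -4.016, 83.108, 1.295, 78.541, -3.26], TCP at [0.194, 0.62, 0.2] pointing down, gripper open.
Joint ranges: [-163.93, 163.93], [-17.29, 119.83], [-79.2, 71.16], [3.27, 140.29], [-89.18, 269.18], [5.43, 117.66], [-154.24, 154.24]. Speed limits (degrees/s): [147.25, 147.25, 180, 180, 180, 180, 180].

INTERFACE

Orientations are given as [roll, pitch, yaw] about the fixed x, y, z axes, in that order (R = Rz(yaw) Ry(pitch) Rx(roll)).
In Python, from cell import readout, read_camera, camera_params, sign_off, spot_in, pinpoint, env gives the robot as it stands.
- The arm moves only by the shell command python3 -m pendant 'ROWS' [OPENING] [FORCE]. ROWS is a JSON object of lists of equal length, an entry for each row: "xyz": the shift along the world's x, y, z in m, a list of three; "turn": the turn about the world's z in rad. A call has 1 to 10 rows; each row shifts and turns the pose as measured when the row begins; what a row does not reach is not made up. A row lasts 1/8 s, in which the tool goes at most 62.5 mm and 10.7 degrees, less where a joint would pass 70% of its speed; a pose out of reach is approached as far as the arm can. A call is refused whole if a number of a shift passes 0.0625 or a number of a turn 0.188, either way. A call with a gripper value outside its range is refused whole. OPENING is the opening, from 0 (shut) to 1 (fully open), set as the call begins (- or left out, the last holds). The fingers move at their own pace and stop on an object; FORCE is the grip in N (left out, the last holds). Time passes only in rows, so rows that do not move let the fingers close. It gives the time, the measured TCP pose, the force and the opening at its end, in the units of the state.
- readout.get_obs(): the state, without advancing time (a new reading comes with each control period).
- read_camera(name): name is "scene" or "top" or "wrist"; returns the picture (384x512x3 uint8, red, green, blue); there is no depth.
- camera_params(name): a dict with "fx", "fy", "cx", "cy" (pixels), "k1" (the pictures are not rectified: a ray, as slopes to the right and down, at radius r is drawn at 1 + k1 r^2 times it, then the intrinsics apply), "rvec" (rotation vector, rad) and "tvec" (3), from world to camera coordinates, as OpenCV has them; the wrist camera has in their place "hand_eye" (4x4, takes a point from camera to tool coordinates, whose origin is the TCP and whose axes are the tool frame's). Camera axes: x right, y down, z forward; pixel columns grow to the right and rows downward; lengths in m; the calibration is good to about 2 mm. A picture is of the moment at which its call begins: read the wrist's pose just before it. camera_params takes no time and is no camera call.
- sign_off(): hands the job in, once; it reports no verdict.
Trained networks look in the newest picture that a camera, given by its name, has taken for a name from the list of things; names that differ only in an ending like _2 or _b are one class to them, and where a whole thing is asked for, a point or a joint stands for the part that bears it (a point fixed in the world has none). Each returns a list of dicts, best first, with "score" (0 to 1); they miss things now and then, are a little off and sometimes report something else, mostly with a low value. They report only what shows in the picture. A call takes as long as a camera call. They do not tell look-alikes from the thing itself.
- spot_in(camera, name): "at" ([x, y, z] in m, in the coordinates of the camera as it stood for that picture, good to about 4 mm: the middle of the surface that is visible of it).
- pinpoint(camera, name): "at" ([x, y, z] in m, in the coordinates of the camera as it stood for that picture, good to about 4 mm: a listed point, or the origin of a listed thing).
The state is a dict: "time_s": time; "qpos": joint angles; "joint_velocities": joint speeds; "effort": joint torques, N m; "tool_pos": TCP position; "tool_rot": TCP orientation; "force": force on the tool from outside, world axes, zero at the start; "wrist_torque": the same for the moment, N m; "grip_width": finger opening in m.
Only numpy, scipy, OpenCV 4.12 (cv2) and the standard library are available. Lean on these libraries where they do the work, as an engineer would, in place of code of your own. Each camera call takes 0.05 s, during which the arm holds its last target.

## Working session

There is one attempt and no reset: what is moved stays moved. The work goes in short steps, Python scripts to look and compute and a shell command to move; the robot and the scene stay as the last step left them, time stands still between calls to the robot, and variables do not carry over. Pictures are saved under pics/ and viewed, and the job is handed in when it is done.

```bash
ls; mkdir -p pics; python3 - <<'E'
from cell import readout, read_camera, camera_params, env
import cv2
print(readout.get_obs(), env.grip_point_offset)
for n in ("scene","top","wrist"):
    im=read_camera(n); cv2.imwrite(f"pics/{n}0.png",im[:,:,::-1]); print(n,camera_params(n))
E
```

```text
pics
{'time_s': 0.0, 'qpos': array([-71.84474943,  18.44027599,  -4.01634245,  83.17534127,
         1.29554901,  78.54114916,  -3.26144478]), 'joint_velocities': array([-0.00989135,  0.04539896,  0.01902964,  0.10333308, -0.02544968,
       -0.10110728, -0.0836468 ]), 'effort': array([ 4.11750925e-04, -4.91276872e+01, -4.03775359e-01, -3.12528992e+01,
       -6.39540888e-02,  4.35813633e-02,  1.71979000e-04]), 'tool_pos': array([0.19367237, 0.61984169, 0.19844404]), 'tool_rot': array([ -86.88203979,   89.88834765, -104.22809652]), 'force': array([-0.34363261, -0.43744558, -0.44093114]), 'wrist_torque': array([-0.00363275, -0.03452478, -0.03921563]), 'grip_width': 0.08719069561908785} 0.0187
scene {'fx': 373.4755500648317, 'fy': 373.4755500648317, 'cx': 251.68400195263553, 'cy': 197.23607471436716, 'k1': 0.002469358343644193, 'rvec': array([ 2.07840966, -0.51224283,  0.26368894]), 'tvec': array([-0.43813452,  0.21802451,  0.96227156])}
top {'fx': 423.7054660234247, 'fy': 423.7054660234247, 'cx': 251.90606228851343, 'cy': 190.35423815664217, 'k1': -0.1186997379061019, 'rvec': array([ 2.166591  , -2.11894622,  0.14005838]), 'tvec': array([0.03152686, 0.53775757, 1.48190249])}
wrist {'fx': 305.98388922729674, 'fy': 305.98388922729674, 'cx': 257.8279969337173, 'cy': 193.53202094167, 'k1': -0.033819348796114694, 'hand_eye': array([[-1.04407292e-03, -2.72272516e-01,  9.62219615e-01,
        -1.85553626e-01],
       [ 9.99998436e-01, -1.65756756e-03,  6.16035241e-04,
        -1.47767919e-03],
       [ 1.42721455e-03,  9.62218753e-01,  2.72273821e-01,
        -7.36054341e-02],
       [ 0.00000000e+00,  0.00000000e+00,  0.00000000e+00,
         1.00000000e+00]])}
```

View pics/scene0.png

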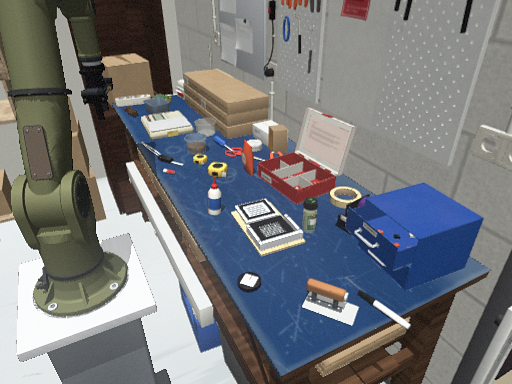

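View pics/top0.png

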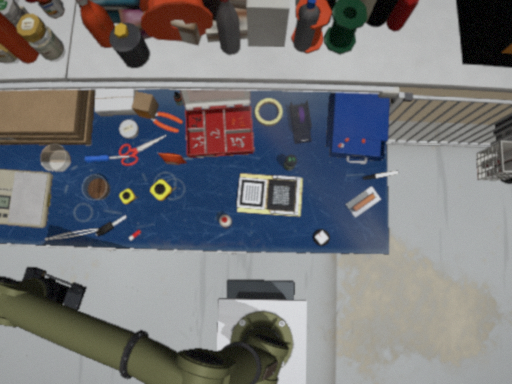

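View pics/wrist0.png

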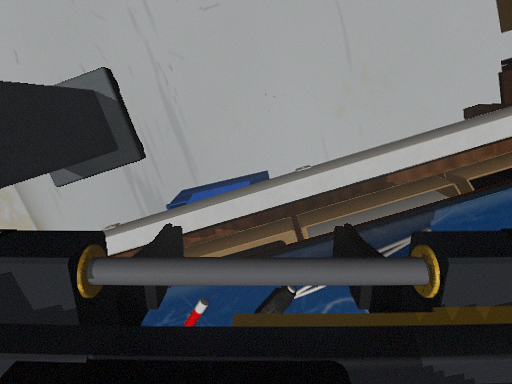

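```bash
cat > h.py <<'E'
import numpy as np, cv2
from scipy.spatial.transform import Rotation as R
from cell import readout, read_camera, camera_params, spot_in, pinpoint, env
def cam_T(n):
    p=camera_params(n)
    if n=="wrist":
        o=readout.get_obs(); T=np.eye(4); T[:3,:3]=R.from_euler('xyz',o['tool_rot'],degrees=True).as_matrix(); T[:3,3]=o['tool_pos']
        return T@p['hand_eye']
    T=np.eye(4); T[:3,:3]=cv2.Rodrigues(p['rvec'])[0]; T[:3,3]=p['tvec']; return np.linalg.inv(T)
def w(T,a): return T[:3,:3]@np.array(a)+T[:3,3]
def proj(n,X,T=None):
    p=camera_params(n); T=cam_T(n) if T is None else T
    X=np.atleast_2d(X); c=(X-T[:3,3])@T[:3,:3]; s=c[:,:2]/c[:,2:]; r2=(s**2).sum(1,keepdims=True)
    s=s*(1+p['k1']*r2); return s*[p['fx'],p['fy']]+[p['cx'],p['cy']]
def ray(n,uv,z,T=None):
    p=camera_params(n); T=cam_T(n) if T is None else T
    d=(np.array(uv,float)-[p['cx'],p['cy']])/[p['fx'],p['fy']]; s=d.copy()
    for _ in range(20): s=d/(1+p['k1']*(s@s))
    v=T[:3,:3]@np.array([s[0],s[1],1]); return T[:3,3]+v*(z-T[2,3])/v[2]
def find(n,name,f=pinpoint,k=4,T=None):
    T=cam_T(n) if T is None else T
    return [(round(d['score'],2),w(T,d['at']).round(4).tolist(), proj(n,w(T,d['at']),T)[0].round().tolist()) for d in f(n,name)[:k]]
E
python3 - <<'E'
from h import *
im=read_camera("top"); cv2.imwrite("pics/topz.png",cv2.resize(im[90:250,100:400,::-1],None,fx=2.6,fy=2.6,interpolation=cv2.INTER_CUBIC))
for n in ("trowel","trowel_edge","cover","bay","frame_edge","seat","end_stop","tape_measure","case_mid","glue_bottle","calcium_jar","hygrometer","pack_orange"):
    print(n,find("top",n))
read_camera("scene")
for n in ("trowel","trowel_edge","cover","bay","frame_edge","seat","end_stop","tape_measure","case_mid","glue_bottle","calcium_jar"):
    print(n,find("scene",n))
print(readout.get_obs()['time_s'])
E
```

```text
trowel [(0.57, [0.4988, -0.3527, -0.0022], [359.0, 204.0]), (0.38, [0.6423, 0.3319, -0.0043], [176.0, 162.0])]
trowel_edge [(0.9, [0.5444, -0.4154, 0.0011], [376.0, 192.0]), (0.55, [0.6418, 0.3302, -0.0046], [176.0, 163.0])]
cover [(0.8, [0.5303, 0.0425, 0.0205], [252.0, 193.0])]
bay [(0.66, [0.527, 0.0463, 0.017], [251.0, 194.0])]
frame_edge [(0.7, [0.5304, -0.0093, 0.0212], [266.0, 193.0])]
seat [(0.91, [0.5261, -0.0647, 0.0219], [282.0, 195.0]), (0.39, [0.5315, -0.0107, 0.0233], [267.0, 193.0])]
end_stop [(0.67, [0.5244, -0.1156, 0.0361], [296.0, 195.0])]
tape_measure [(0.73, [0.5407, 0.376, -0.0013], [162.0, 189.0]), (0.72, [0.511, 0.4989, 0.0001], [129.0, 196.0])]
case_mid [(0.85, [0.5376, 0.375, -0.0014], [163.0, 190.0]), (0.75, [0.5109, 0.5057, -0.003], [128.0, 196.0])]
glue_bottle [(0.67, [0.4234, 0.1371, -0.001], [226.0, 222.0])]
calcium_jar [(0.63, [0.6382, -0.0895, 0.0017], [288.0, 165.0])]
hygrometer [(0.55, [0.5297, -0.0073, 0.0235], [266.0, 193.0]), (0.47, [0.3788, -0.2098, 0.0009], [321.0, 236.0])]
pack_orange [(0.8, [0.644, 0.3361, -0.0054], [175.0, 162.0])]
trowel [(
[... 365 characters left out ...]
0.0303], [264.0, 219.0])]
seat [(0.95, [0.5279, -0.0564, 0.025], [271.0, 227.0])]
end_stop [(0.73, [0.651, 0.3293, 0.0005], [249.0, 171.0]), (0.59, [0.5254, -0.1089, 0.0354], [279.0, 234.0]), (0.43, [0.533, -0.0119, 0.0038], [265.0, 225.0])]
tape_measure [(0.61, [0.5149, 0.5021, 0.0003], [201.0, 162.0]), (0.59, [0.5434, 0.3722, 0.0024], [219.0, 173.0])]
case_mid [(0.64, [0.5348, 0.3745, -0.0013], [217.0, 174.0]), (0.43, [0.5163, 0.506, 0.0011], [201.0, 161.0])]
glue_bottle [(0.93, [0.4241, 0.1288, -0.0029], [215.0, 213.0]), (0.56, [0.5352, 0.3719, -0.0027], [218.0, 174.0]), (0.43, [0.379, -0.2123, -0.0007], [250.0, 285.0])]
calcium_jar [(0.96, [0.6412, -0.0854, 0.0007], [308.0, 228.0])]
1.45
```

View pics/topz.png

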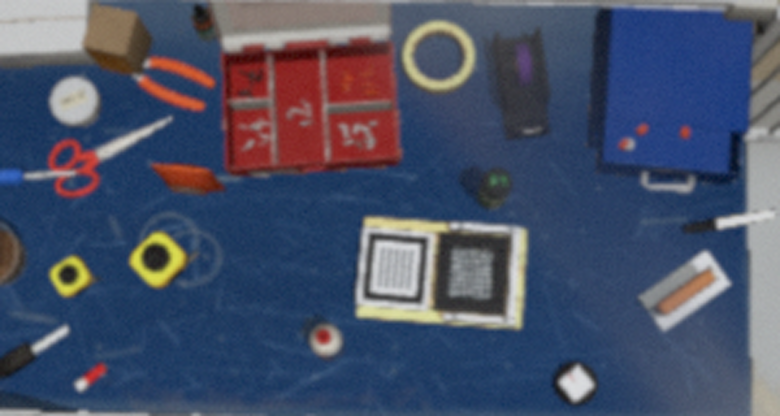

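```bash
python3 - <<'E'
from h import *
o=readout.get_obs(); M=R.from_euler('xyz',o['tool_rot'],degrees=True).as_matrix(); print(M.round(3)); print(np.degrees(np.arctan2(M[1,1],M[0,1])))
print(cam_T('wrist').round(3))
for uv in ((330,158),(387,158),(330,95)): print(ray('top',uv,0.0).round(3),ray('top',uv,0.15).round(3))
E
```

```text
[[ 0.     0.298  0.955]
 [ 0.     0.955 -0.298]
 [-1.     0.     0.   ]]
72.65046758496642
[[ 0.3    0.918  0.26   0.123]
 [ 0.954 -0.289 -0.081  0.641]
 [ 0.001  0.272 -0.962  0.385]
 [ 0.     0.     0.     1.   ]]
[ 0.671 -0.245  0.   ] [ 0.637 -0.218  0.15 ]
[ 0.676 -0.461  0.   ] [ 0.642 -0.414  0.15 ]
[ 0.918 -0.247  0.   ] [ 0.86  -0.221  0.15 ]
```

```bash
python3 -m pendant '{"xyz":[[0.028,-0.048,0.014],[0.028,-0.05,0.014],[0.028,-0.05,0.014],[0.028,-0.05,0.014],[0.028,-0.05,0.014],[0.028,-0.05,0.014],[0.028,-0.05,0.014],[0.028,-0.05,0.014],[0.028,-0.05,0.014],[0.028,-0.05,0.014]],"turn":[-0.06,-0.06,-0.06,-0.06,-0.06,-0.06,-0.06,-0.06,-0.06,-0.06]}' 1
```

```text
time_s: 2.7
tool_pos: [0.476, 0.1089, 0.3431]
tool_rot: [118.2, 89.7, 65.9]
force: [0.0, -0.4, -0.3]
grip_width: 0.0867
```

```bash
python3 - <<'E'
from h import *
o=readout.get_obs();T=cam_T('wrist');im=read_camera('wrist');cv2.imwrite('pics/w1.png',im[:,:,::-1]); print(o['joint_velocities'].round(1))
for n in ("cover","bay","frame_edge","seat","end_stop","glue_bottle","calcium_jar","tape_measure"): print(n,find('wrist',n,T=T))
E
```

```text
[ 24.7  12.2  32.6 -24.3  -2.   11.5  29.6]
cover [(0.63, [0.5325, 0.0418, 0.0243], [259.0, 204.0])]
bay [(0.65, [0.5299, -0.0101, 0.0266], [240.0, 226.0])]
frame_edge [(0.76, [0.5282, -0.0081, 0.0256], [240.0, 224.0])]
seat [(0.66, [0.524, -0.0638, 0.0219], [220.0, 245.0])]
end_stop [(0.85, [0.5255, -0.116, 0.0385], [202.0, 271.0])]
glue_bottle [(0.83, [0.4272, 0.1314, -0.0018], [242.0, 123.0])]
calcium_jar []
tape_measure [(0.55, [0.5412, 0.374, 0.0036], [391.0, 46.0]), (0.5, [0.6401, -0.0891, 0.0041], [262.0, 284.0]), (0.19, [0.5255, -0.061, 0.0221], [221.0, 245.0])]
```

View pics/w1.png

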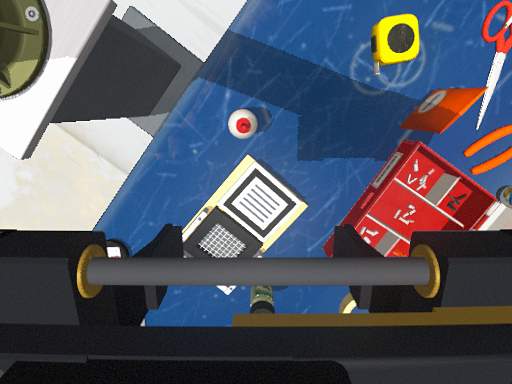

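```bash
python3 -m pendant '{"xyz":[[0.003,-0.05,-0.011],[0.003,-0.051,-0.011],[0.003,-0.051,-0.011],[0.003,-0.051,-0.011],[0.003,-0.051,-0.011],[0.003,-0.051,-0.011],[0.003,-0.051,-0.011],[0.003,-0.051,-0.011],[0.003,-0.051,-0.011],[0,0,0]],"turn":[-0.004,-0.004,-0.004,-0.004,-0.004,-0.004,-0.004,-0.004,-0.004,0]}'
python3 - <<'E'
from h import *
o=readout.get_obs();T=cam_T('wrist');im=read_camera('wrist');cv2.imwrite('pics/w2.png',im[:,:,::-1]); print(o['tool_pos'],o['joint_velocities'].round(1))
for n in ("trowel","trowel_edge"): print(n,find('wrist',n,T=T))
E
```

```text
time_s: 4.4
tool_pos: [0.5014, -0.3456, 0.2367]
tool_rot: [155.0, 89.7, 102.6]
force: [0.2, -0.2, 0.2]
grip_width: 0.0874
[ 0.50135475 -0.34561834  0.23674255] [-2.4 -1.9 -3.2 -0.2 -1.7  1.3 -0.3]
trowel [(0.61, [0.5016, -0.3529, -0.0036], [255.0, 166.0])]
trowel_edge [(0.7, [0.5466, -0.4193, 0.0061], [252.0, 222.0])]
```

View pics/w2.png

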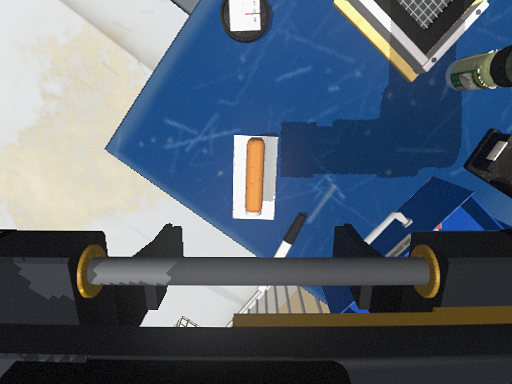

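```bash
cat >> h.py <<'E'
def overlay(im,T,cam,segs,scale,box,fn):
    x0,y0,x1,y1=box; c=cv2.resize(np.ascontiguousarray(im[y0:y1,x0:x1,::-1]),None,fx=scale,fy=scale,interpolation=cv2.INTER_CUBIC)
    for P,col in segs:
        q=((proj(cam,P,T)-[x0,y0]+.5)*scale).round().astype(int)
        cv2.polylines(c,[q.reshape(-1,1,2)],True,col,1)
    cv2.imwrite(fn,c)
def boxp(o,yaw,pts): 
    a=np.radians(yaw); M=np.array([[np.cos(a),-np.sin(a),0],[np.sin(a),np.cos(a),0],[0,0,1]]); return np.array(pts)@M.T+np.array(o)
def rect(x0,x1,y0,y1,z): return [[x0,y0,z],[x1,y0,z],[x1,y1,z],[x0,y1,z]]
def trowel_segs(o,yaw): return [(boxp(o,yaw,rect(-.045,.075,-.03,.03,.0025)),(0,0,255)),(boxp(o,yaw,rect(-.046,.046,-.011,.011,.064)),(0,255,0))]
def board_segs(o,yaw):
    r=lambda *a:boxp(o,yaw,rect(*a))
    return [(r(-.105,.125,-.071,.071,.01),(0,0,255)),(r(0,.1,-.055,.055,.026),(0,255,0)),(r(-.105,-.001,.039,.051,.02),(255,0,255)),(r(-.105,-.001,-.051,-.039,.02),(255,0,255)),(r(.103,.114,-.059,.059,.036),(255,255,0))]
E
python3 - <<'E'
from h import *
T=cam_T('wrist'); o=readout.get_obs(); M=R.from_euler('xyz',o['tool_rot'],degrees=True).as_matrix(); print(np.degrees(np.arctan2(M[1,1],M[0,1])))
im=cv2.imread('pics/w2.png')[:,:,::-1]
for i,(uv,z) in enumerate((((233,135),.0025),((277,137),.0025),((233.,218),.0025),((275,218),.0025),((255,139),.064),((254,213),.064))): print(uv,ray('wrist',uv,z,T).round(4))
overlay(im,T,'wrist',trowel_segs((.5015,-.3529,0),-54.5),6,(200,120,310,230),'pics/o2.png')
E
```

```text
38.04932425912957
(233, 135) [ 0.4557 -0.3305  0.0025]
(277, 137) [ 0.5046 -0.2958  0.0025]
(233.0, 218) [ 0.5273 -0.4264  0.0025]
(275, 218) [ 0.5759 -0.3888  0.0025]
(255, 139) [ 0.479  -0.3118  0.064 ]
(254, 213) [ 0.5339 -0.3845  0.064 ]
```

View pics/o2.png

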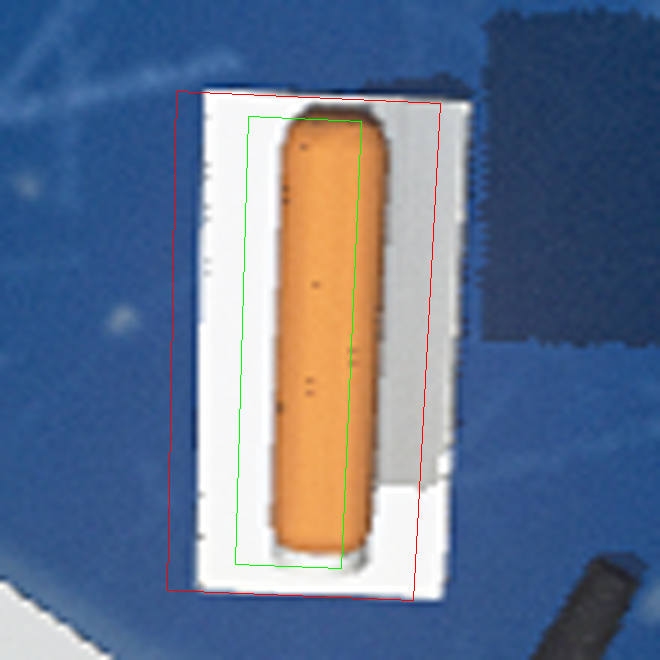

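```bash
python3 -m pendant '{"xyz":[[0.0052,-0.0027,-0.045],[0,0,-0.05],[0,0,-0.045],[0,0,-0.03],[0,0,0]],"turn":[-0.016,0,0,0,0]}'
python3 - <<'E'
from h import *
print(readout.get_obs()['tool_pos'], readout.get_obs()['force'])
T=cam_T('wrist');im=read_camera('wrist');cv2.imwrite('pics/w3.png',im[:,:,::-1])
E
```

```text
time_s: 5.18
tool_pos: [0.5177, -0.33, 0.0678]
tool_rot: [96.9, 88.8, 45.2]
force: [-0.4, -0.0, -0.0]
grip_width: 0.0872
[ 0.51765054 -0.32995246  0.06780816] [-0.38860457 -0.01989301 -0.04408679]
```

View pics/w3.png

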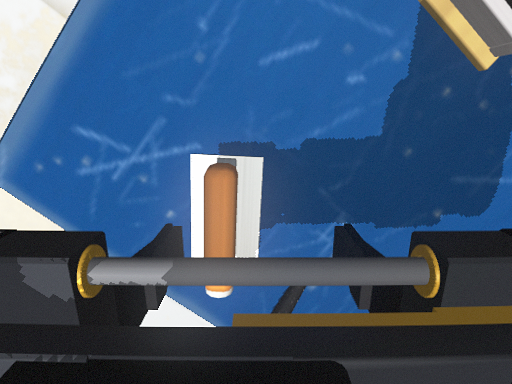

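```bash
python3 -m pendant '{"xyz":[[-0.011,-0.018,0],[0,0,0]],"turn":[0,0]}'
```

```text
time_s: 5.48
tool_pos: [0.5093, -0.3507, 0.0733]
tool_rot: [77.4, 88.6, 25.8]
force: [-0.1, 0.7, 0.4]
grip_width: 0.0871
```

```bash
python3 -m pendant '{"xyz":[[-0.002,0.002,-0.015],[0,0,-0.01],[0,0,0]],"turn":[0,0,0]}'; python3 - <<'E'
from h import *
o=readout.get_obs(); M=R.from_euler('xyz',o['tool_rot'],degrees=True).as_matrix();print(o['tool_pos'],M.round(4),o['qpos'].round(1),np.degrees(np.arctan2(M[1,1],M[0,1])))
T=cam_T('wrist');im=read_camera('wrist');cv2.imwrite('pics/w4.png',im[:,:,::-1])
overlay(im,T,'wrist',trowel_segs((.5066,-.3483,0),-52.9),2.5,(100,100,400,330),'pics/o4.png')
E
```

```text
time_s: 5.85
tool_pos: [0.5077, -0.3489, 0.0479]
tool_rot: [75.4, 88.5, 23.8]
force: [0.0, 0.3, -0.4]
grip_width: 0.0871
[ 0.5077395  -0.3488606   0.04786331] [[ 0.0246  0.784   0.6203]
 [ 0.0108  0.6203 -0.7843]
 [-0.9996  0.026   0.0068]] [ -5.4  26.5  48.1 100.2 -23.5  62.7  88.9] 38.35030795307199
```

View pics/o4.png

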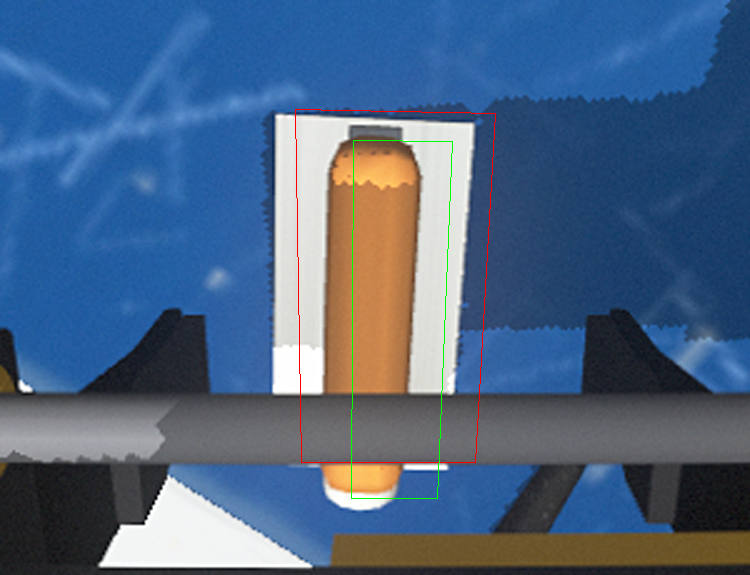

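```bash
python3 -m pendant '{"xyz":[[-0.005,-0.004,-0.006],[0,0,-0.006],[0,0,-0.004],[0,0,0]],"turn":[-0.054,0,0,0]}'; python3 - <<'E'
from h import *
o=readout.get_obs(); M=R.from_euler('xyz',o['tool_rot'],degrees=True).as_matrix();print(o['tool_pos'],M[:,0].round(4),np.degrees(np.arctan2(M[1,1],M[0,1])))
T=cam_T('wrist');im=read_camera('wrist');cv2.imwrite('pics/w5.png',im[100:330,100:400,::-1])
print(find('wrist','trowel',T=T))
E
```

```text
time_s: 6.4
tool_pos: [0.5026, -0.3533, 0.0311]
tool_rot: [74.3, 88.5, 19.3]
force: [0.4, -0.3, 0.5]
grip_width: 0.0869
[ 0.50264011 -0.35332772  0.0311087 ] [ 0.0253  0.0089 -0.9996] 35.039300393302106
[(0.74, [0.5036, -0.3517, -0.0016], [260.0, 207.0])]
```

View pics/w5.png

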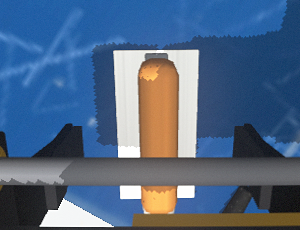

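```bash
python3 -m pendant '{"xyz":[[0,0,0],[0,0,0],[0,0,0],[0,0,0],[0,0,0]],"turn":[0,0,0,0,0]}' 0 55; python3 -m pendant '{"xyz":[[0,0,0.01],[0,0,0.02],[0,0,0.03],[0,0,0]],"turn":[0,0,0,0]}'; python3 - <<'E'
from h import *
o=readout.get_obs(); M=R.from_euler('xyz',o['tool_rot'],degrees=True).as_matrix();print(o['tool_pos'],M[:,0].round(4),np.degrees(np.arctan2(M[1,1],M[0,1])),o['force'],o['wrist_torque'])
T=cam_T('wrist');im=read_camera('wrist');cv2.imwrite('pics/w6.png',im[100:330,100:400,::-1])
E
```

```text
time_s: 7.12
tool_pos: [0.5035, -0.3536, 0.0322]
tool_rot: [71.7, 88.4, 16.8]
force: [0.9, 0.3, -0.1]
grip_width: 0.0447
time_s: 7.62
tool_pos: [0.504, -0.3546, 0.0976]
tool_rot: [68.0, 88.3, 13.0]
force: [0.2, -0.5, -0.2]
grip_width: 0.0056
[ 0.50397522 -0.35459528  0.09759224] [ 0.0291  0.0067 -0.9996] 35.037010619118576 [ 0.18550572 -0.54704204 -0.2268528 ] [-0.05247375  0.0204622  -0.00457373]
```

View pics/w6.png

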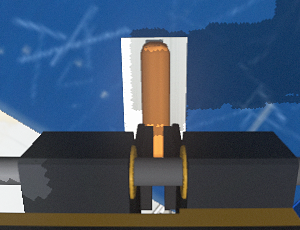

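```bash
python3 -m pendant '{"xyz":[[0,0,0],[0,0,0],[0,0,0],[0,0,0],[0,0,0]],"turn":[0,0,0,0,0]}' 0.6; python3 - <<'E'
from h import *
o=readout.get_obs(); M=R.from_euler('xyz',o['tool_rot'],degrees=True).as_matrix();print(o['tool_pos'],M[:,0].round(4),np.degrees(np.arctan2(M[1,1],M[0,1])),o['force'],o['grip_width'])
T=cam_T('wrist');im=read_camera('wrist');cv2.imwrite('pics/w7.png',im[80:330,100:400,::-1])
print(find('wrist','trowel',T=T),find('wrist','trowel_edge',T=T))
E
```

```text
time_s: 8.3
tool_pos: [0.5019, -0.3525, 0.094]
tool_rot: [78.2, 88.5, 23.2]
force: [-0.7, 0.3, 0.4]
grip_width: 0.0453
[ 0.50188379 -0.35252579  0.09399203] [ 0.0235  0.0101 -0.9997] 35.03779498680521 [-0.71657722  0.30121939  0.43854543] 0.045341492497747125
[(0.62, [0.5002, -0.3532, -0.0027], [254.0, 186.0])] [(0.7, [0.5484, -0.4173, 0.0065], [257.0, 266.0])]
```

View pics/w7.png

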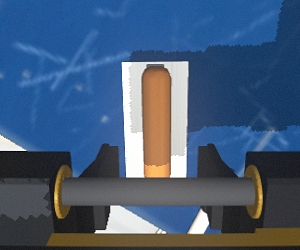

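```bash
python3 -m pendant '{"xyz":[[0,0,-0.02],[0,0,-0.02],[0,0,-0.015],[0,0,-0.007],[0,0,0]],"turn":[0,0,0,0,0]}' 0.6; python3 - <<'E'
from h import *
o=readout.get_obs(); M=R.from_euler('xyz',o['tool_rot'],degrees=True).as_matrix();print(o['tool_pos'],M[:,0].round(4),np.degrees(np.arctan2(M[1,1],M[0,1])),o['force'],o['grip_width'])
T=cam_T('wrist');im=read_camera('wrist');cv2.imwrite('pics/w8.png',im[80:330,100:400,::-1])
E
```

```text
time_s: 9.07
tool_pos: [0.5007, -0.3517, 0.0259]
tool_rot: [83.4, 88.6, 28.4]
force: [0.3, -0.4, 0.3]
grip_width: 0.0523
[ 0.50067247 -0.35166771  0.02591268] [ 0.0209  0.0113 -0.9997] 35.03263835415573 [ 0.30340019 -0.35541486  0.25832125] 0.05228215214466181
```

View pics/w8.png

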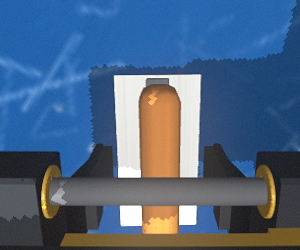

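```bash
python3 -m pendant '{"xyz":[[0.001,-0.0008,0.005],[0,0,0],[0,0,0],[0,0,0],[0,0,0],[0,0,0]],"turn":[0,0,0,0,0,0]}' 0 55;  python3 - <<'E'
from h import *
o=readout.get_obs(); M=R.from_euler('xyz',o['tool_rot'],degrees=True).as_matrix();print(o['tool_pos'],M[:,0].round(4),np.degrees(np.arctan2(M[1,1],M[0,1])),o['force'],o['grip_width'])
E
```

```text
time_s: 9.88
tool_pos: [0.5034, -0.3537, 0.0338]
tool_rot: [75.4, 88.5, 20.4]
force: [0.5, -0.2, 0.1]
grip_width: 0.0208
[ 0.50337669 -0.35368169  0.03377022] [ 0.025   0.0093 -0.9996] 35.04420399793782 [ 0.47925944 -0.23776598  0.11584656] 0.02083041507489071
```

```bash
python3 -m pendant '{"xyz":[[0,0,0.02],[0,0,0.03],[0,0,0.03],[0,0,0]],"turn":[0,0,0,0]}';  python3 - <<'E'
from h import *
o=readout.get_obs(); M=R.from_euler('xyz',o['tool_rot'],degrees=True).as_matrix();print(o['tool_pos'],M[:,0].round(4),np.degrees(np.arctan2(M[1,1],M[0,1])),o['force'],o['grip_width'],o['wrist_torque'])
im=read_camera('wrist');cv2.imwrite('pics/w9.png',im[80:330,100:400,::-1])
im=read_camera('scene');cv2.imwrite('pics/s9.png',cv2.resize(im[180:384,180:440,::-1],None,fx=3,fy=3))
E
```

```text
time_s: 10.38
tool_pos: [0.5022, -0.3535, 0.118]
tool_rot: [77.6, 88.5, 22.6]
force: [0.0, -0.9, -2.3]
grip_width: 0.0214
[ 0.50218384 -0.3534794   0.1180434 ] [ 0.0237  0.0099 -0.9997] 34.99290479109887 [ 0.00419459 -0.87078199 -2.2809941 ] 0.021370423876197652 [-0.07249539  0.02908356  0.06347812]
```

View pics/s9.png

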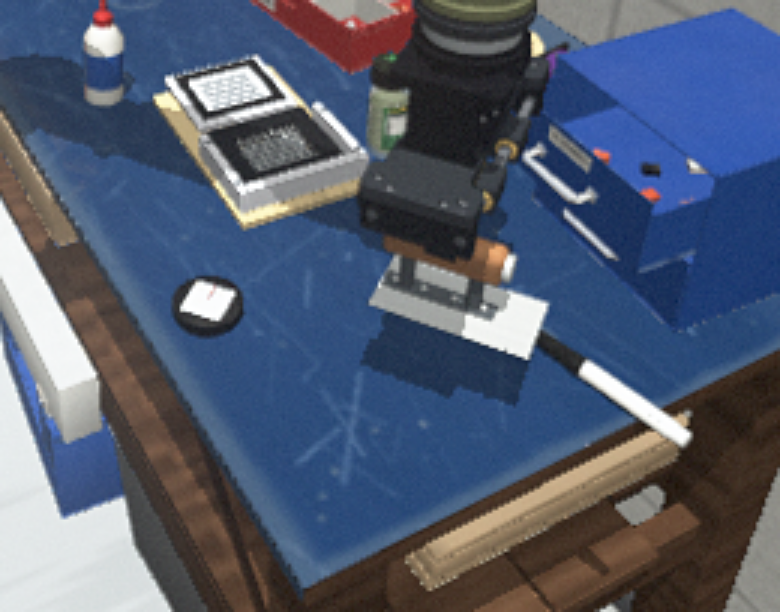

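View pics/w9.png

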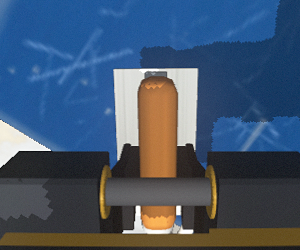

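```bash
python3 - <<'E'
from h import *
B=((.5288,-.0105,0),-92)
for n,box,s in(('top',(225,160,315,230),8),('scene',(225,190,310,260),9)):
    im=read_camera(n); overlay(im,cam_T(n),n,board_segs(*B),s,box,f'pics/b_{n}.png')
E
```

```text
(no output)
```

View pics/b_top.png

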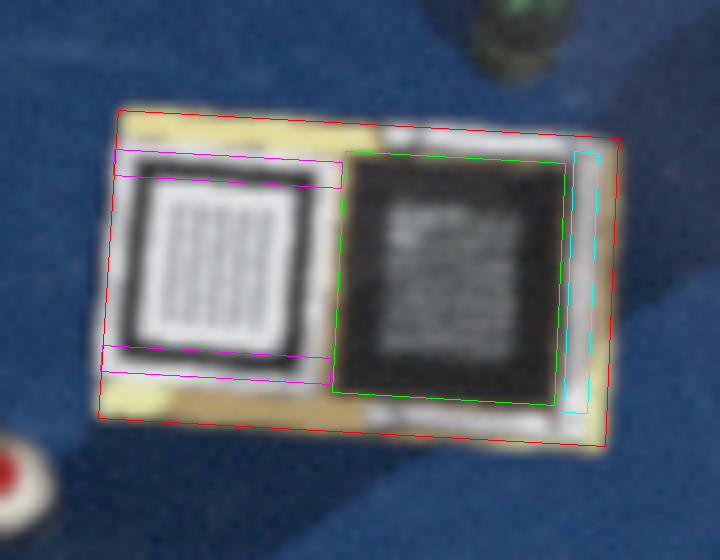

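View pics/b_scene.png

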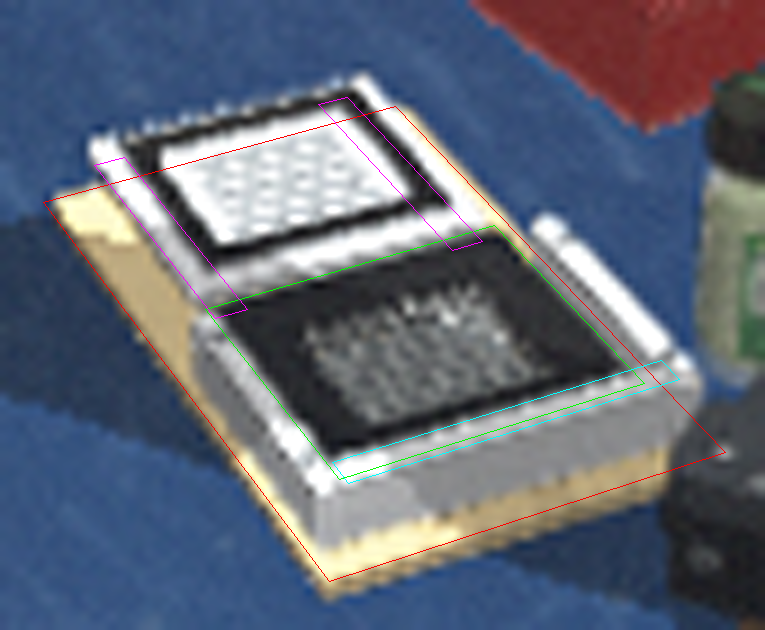

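```bash
python3 -m pendant '{"xyz":[[0,0.01,0.04],[0,0.03,0.04],[0.002,0.045,0.03],[0.003,0.048,0.01],[0.003,0.048,0],[0.003,0.048,0],[0.003,0.048,0],[0.003,0.048,0],[0.003,0.048,0],[0.003,0.048,0]],"turn":[-0.02,-0.05,-0.05,-0.05,-0.05,-0.05,-0.05,-0.05,-0.05,-0.05]}'
python3 -m pendant '{"xyz":[[0.002,0.048,0],[0.002,0.048,0],[0.002,0.048,0],[0.002,0.04,0],[0,0.02,0],[0,0,0]],"turn":[-0.05,-0.05,-0.04,-0.03,0,0]}'
python3 - <<'E'
from h import *
o=readout.get_obs(); M=R.from_euler('xyz',o['tool_rot'],degrees=True).as_matrix();print(o['tool_pos'],M[:,0].round(4),np.degrees(np.arctan2(M[1,1],M[0,1])),o['force'],o['grip_width'],o['wrist_torque'])
E
```

```text
time_s: 11.82
tool_pos: [0.5138, 0.08, 0.225]
tool_rot: [153.0, 89.4, 69.6]
force: [1.2, 0.5, -2.1]
grip_width: 0.0212
time_s: 12.58
tool_pos: [0.5164, 0.2926, 0.216]
tool_rot: [-96.6, 89.6, 170.2]
force: [-0.3, -0.7, -1.9]
grip_width: 0.0214
[0.51636428 0.2926223  0.2160332 ] [-0.0071  0.0012 -1.    ] -3.11993717600281 [-0.25208913 -0.73789003 -1.94412557] 0.021392968554557766 [-0.14897318  0.01057841  0.03531151]
```

```bash
python3 -m pendant '{"xyz":[[0.013,-0.02,-0.03],[0.0125,-0.02,-0.03],[0,-0.003,-0.03],[0,0,-0.03],[0,0,-0.02],[0,0,-0.015],[0,0,0],[0,0,0]],"turn":[0.02,0,0,0,0,0,0,0]}'
python3 - <<'E'
from h import *
o=readout.get_obs(); M=R.from_euler('xyz',o['tool_rot'],degrees=True).as_matrix();print(o['tool_pos'],M[:,0].round(4),np.degrees(np.arctan2(M[1,1],M[0,1])),o['force'],o['grip_width'],o['wrist_torque'])
for n,box in (('scene',(170,110,330,270)),('top',(160,150,320,250))):
    im=read_camera(n);x0,y0,x1,y1=box;cv2.imwrite(f'pics/{n}10.png',cv2.resize(im[y0:y1,x0:x1,::-1],None,fx=5,fy=5 if n=='top' else 3.7)); print(find(n,'trowel_edge'),find(n,'trowel'))
E
```

```text
time_s: 13.58
tool_pos: [0.5454, 0.229, 0.0586]
tool_rot: [-45.1, 89.6, -138.0]
force: [0.4, -0.4, -1.4]
grip_width: 0.0211
[0.54541232 0.22900814 0.05856916] [-0.0054 -0.0048 -1.    ] -2.9150995886429985 [ 0.38441393 -0.35023355 -1.38891379] 0.021144182520874265 [-0.02708909  0.07185376 -0.02144612]
[(0.67, [0.5404, 0.1558, 0.0252], [243.0, 193.0])] [(0.72, [0.3761, -0.2093, 0.0002], [249.0, 284.0]), (0.66, [0.5439, 0.2331, 0.0234], [234.0, 184.0]), (0.61, [0.5318, -0.0103, 0.0304], [264.0, 218.0])]
[(0.7, [0.5399, 0.1546, 0.0258], [221.0, 189.0]), (0.55, [0.4197, 0.1348, 0.001], [226.0, 223.0])] [(0.72, [0.5386, 0.2307, 0.0244], [200.0, 189.0])]
```

View pics/scene10.png

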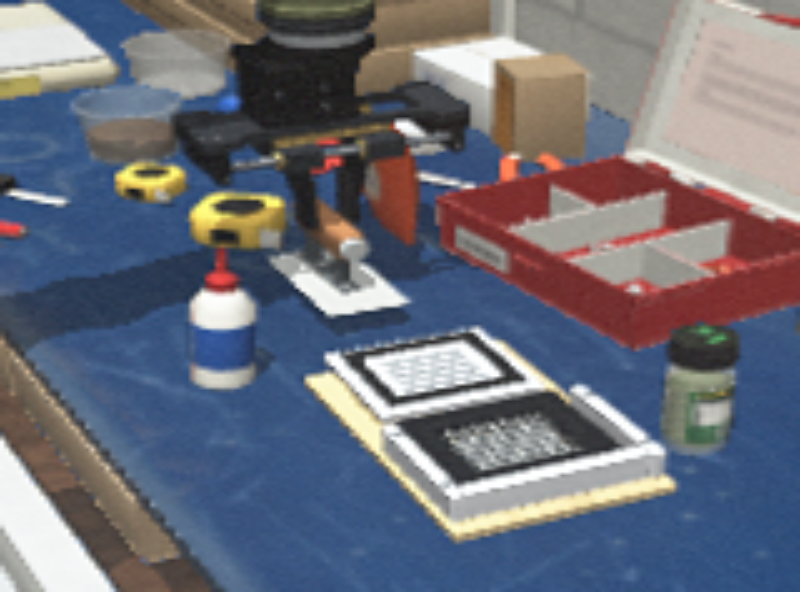

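View pics/top10.png

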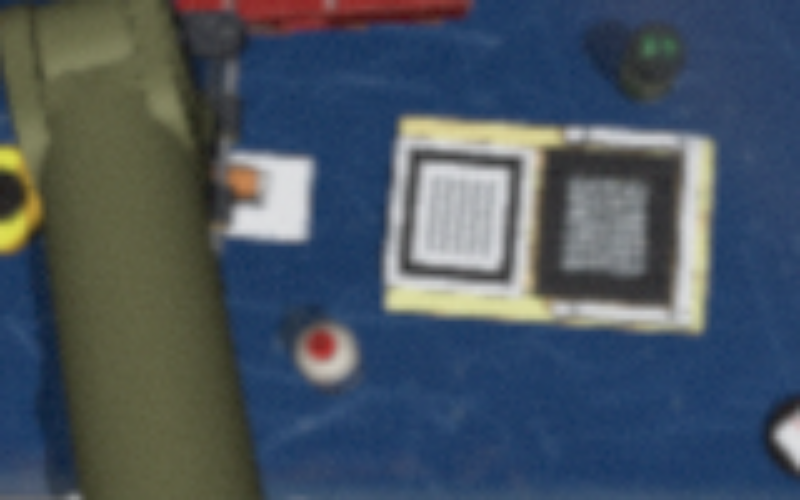

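```bash
python3 -m pendant '{"xyz":[[-0.002,-0.013,-0.004],[-0.002,-0.013,-0.004],[-0.002,-0.013,-0.0033],[0,0,0],[0,0,0]],"turn":[0.016,0,0,0,0]}'
python3 - <<'E'
from h import *
o=readout.get_obs(); M=R.from_euler('xyz',o['tool_rot'],degrees=True).as_matrix();print(o['tool_pos'],M[:,0].round(4),np.degrees(np.arctan2(M[1,1],M[0,1])),o['force'],o['grip_width'],o['wrist_torque'])
for n,box in (('scene',(200,150,300,230)),('top',(190,160,290,235))):
    im=read_camera(n);x0,y0,x1,y1=box;cv2.imwrite(f'pics/{n}11.png',cv2.resize(im[y0:y1,x0:x1,::-1],None,fx=8,fy=7)); print(find(n,'trowel_edge'),find(n,'trowel'))
E
```

```text
time_s: 14.5
tool_pos: [0.5383, 0.1869, 0.0462]
tool_rot: [-47.9, 89.6, -139.9]
force: [-0.2, -0.6, -1.4]
grip_width: 0.0211
[0.53825935 0.18692903 0.04619818] [-0.006  -0.0051 -1.    ] -1.946484155301829 [-0.1974274  -0.60602175 -1.40488525] 0.02111660273810577 [-0.05391833  0.03257615  0.05245275]
[] [(0.83, [0.5344, 0.1895, 0.0098], [237.0, 193.0])]
[(0.64, [0.5362, 0.1142, 0.0132], [233.0, 191.0]), (0.25, [0.6348, -0.0942, 0.0041], [290.0, 166.0])] [(0.58, [0.5349, 0.1881, 0.0129], [212.0, 191.0])]
```

View pics/scene11.png

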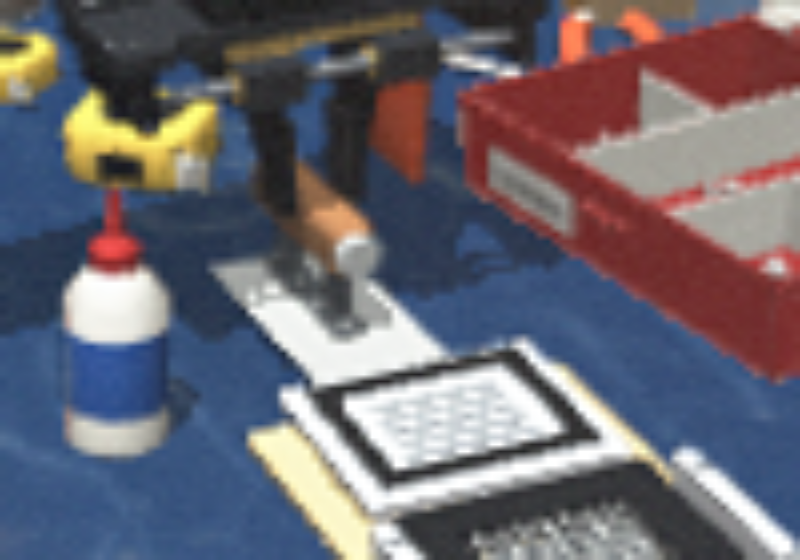

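View pics/top11.png

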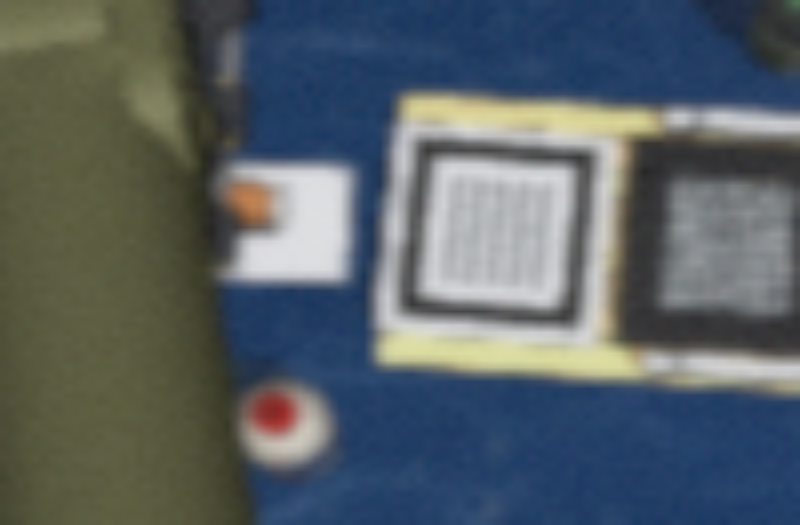

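```bash
python3 -m pendant '{"xyz":[[0,-0.006,0.002],[-0.0005,-0.01,0],[-0.0005,-0.01,0],[0,0,0]],"turn":[0,0,0,0]}'
python3 - <<'E'
from h import *
o=readout.get_obs(); M=R.from_euler('xyz',o['tool_rot'],degrees=True).as_matrix();print(o['tool_pos'],M[:,0].round(4),np.degrees(np.arctan2(M[1,1],M[0,1])),o['force'],o['wrist_torque'])
for n,box in (('scene',(200,150,300,230)),):
    im=read_camera(n);x0,y0,x1,y1=box;cv2.imwrite(f'pics/{n}12.png',cv2.resize(im[y0:y1,x0:x1,::-1],None,fx=8,fy=7))
E
```

```text
time_s: 15.3
tool_pos: [0.5373, 0.1588, 0.0484]
tool_rot: [-41.8, 89.5, -133.8]
force: [0.4, 0.4, -2.1]
grip_width: 0.0213
[0.53731128 0.15876203 0.04842346] [-0.0058 -0.006  -1.    ] -1.9205866673222662 [ 0.37872914  0.37486549 -2.05016296] [-0.05210392  0.07741392 -0.01815537]
```

View pics/scene12.png

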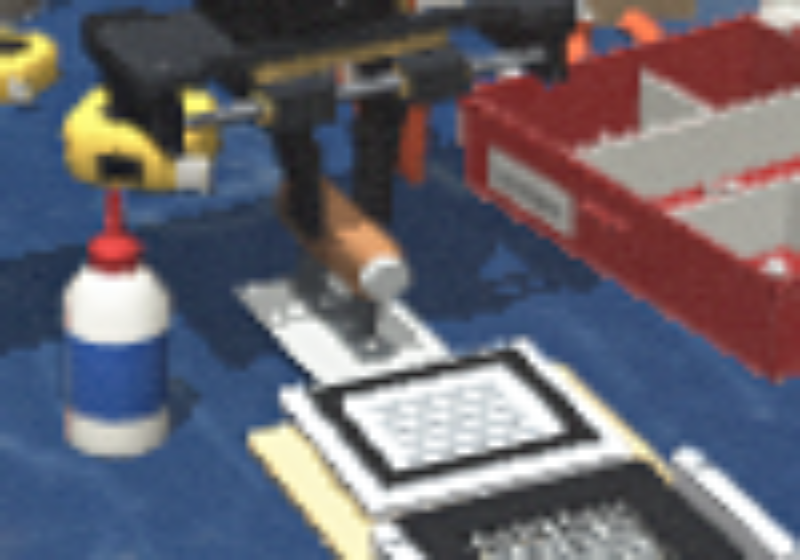

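```bash
python3 -m pendant '{"xyz":[[-0.0005,-0.008,0],[0,-0.007,0],[0,0,0]],"turn":[0,0,0]}'
python3 - <<'E'
from h import *
o=readout.get_obs(); M=R.from_euler('xyz',o['tool_rot'],degrees=True).as_matrix();print(o['tool_pos'],M[:,0].round(4),np.degrees(np.arctan2(M[1,1],M[0,1])),o['force'],o['wrist_torque'])
E
```

```text
time_s: 15.72
tool_pos: [0.5367, 0.1438, 0.0484]
tool_rot: [-44.3, 89.5, -136.2]
force: [-0.0, -0.7, -2.1]
grip_width: 0.0207
[0.53673372 0.1437523  0.04842101] [-0.0057 -0.0055 -1.    ] -1.8592822601723746 [-0.03645317 -0.71941223 -2.11142535] [-0.04849074 -0.01256956 -0.00971712]
```

```bash
python3 -m pendant '{"xyz":[[0,0,0.008],[0,-0.001,0.01],[0,-0.003,0.01],[0,-0.005,0.01],[0,0,0]],"turn":[0,0,0,0,0]}'
python3 - <<'E'
from h import *
o=readout.get_obs(); M=R.from_euler('xyz',o['tool_rot'],degrees=True).as_matrix();print(o['tool_pos'],M[:,0].round(4),np.degrees(np.arctan2(M[1,1],M[0,1])),o['force'],o['wrist_torque'])
for n,box in (('scene',(200,150,300,230)),):
    im=read_camera(n);x0,y0,x1,y1=box;cv2.imwrite(f'pics/{n}13.png',cv2.resize(im[y0:y1,x0:x1,::-1],None,fx=8,fy=7))
E
```

```text
time_s: 16.35
tool_pos: [0.5372, 0.1349, 0.0899]
tool_rot: [-43.1, 89.6, -135.0]
force: [0.1, -0.6, -3.4]
grip_width: 0.0208
[0.53720824 0.13487724 0.08990363] [-0.0043 -0.0043 -1.    ] -1.8296367365854358 [ 0.09996867 -0.60483921 -3.40838006] [-0.03851122 -0.00071531  0.00788006]
```

View pics/scene13.png

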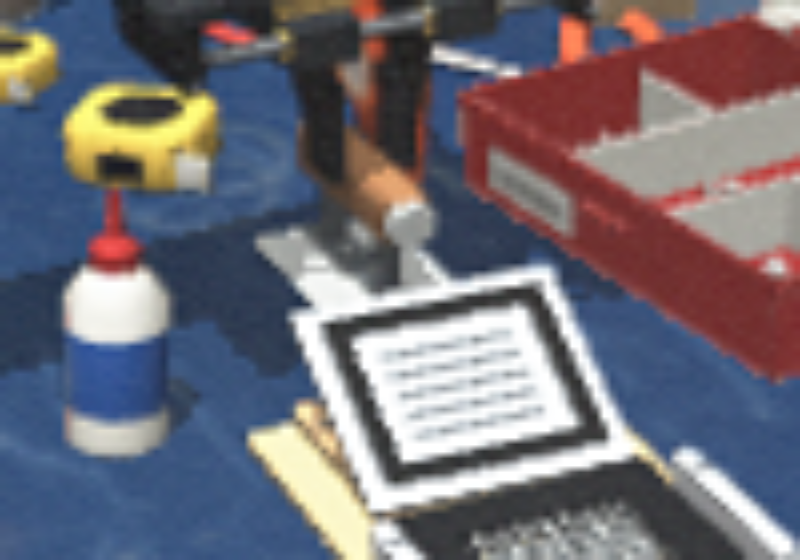

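```bash
python3 -m pendant '{"xyz":[[0,-0.006,0.010],[0,-0.007,0.008],[0,-0.008,0.006],[0,-0.008,0.004],[0,0,0]],"turn":[0,0,0,0,0]}'
python3 - <<'E'
from h import *
o=readout.get_obs(); M=R.from_euler('xyz',o['tool_rot'],degrees=True).as_matrix();print(o['tool_pos'],M[:,0].round(4),np.degrees(np.arctan2(M[1,1],M[0,1])),o['force'],o['wrist_torque'])
for n,box in (('scene',(200,150,300,230)),):
    im=read_camera(n);x0,y0,x1,y1=box;cv2.imwrite(f'pics/{n}14.png',cv2.resize(im[y0:y1,x0:x1,::-1],None,fx=8,fy=7))
E
```

```text
time_s: 17.02
tool_pos: [0.5364, 0.1035, 0.1191]
tool_rot: [-49.1, 89.6, -140.9]
force: [0.9, 1.0, -2.8]
grip_width: 0.0211
[0.53638341 0.10348641 0.11906848] [-0.0059 -0.0048 -1.    ] -1.8568559587855349 [ 0.86873098  1.04736992 -2.83388394] [-0.01728998  0.01900023 -0.0261889 ]
```

View pics/scene14.png

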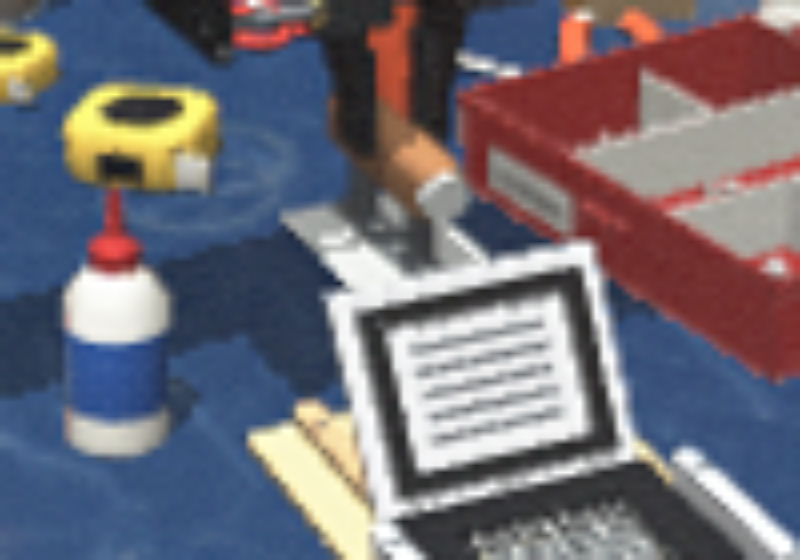

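```bash
python3 -m pendant '{"xyz":[[0,-0.008,0.004],[0,-0.008,0.003],[0,-0.007,0.001],[0,-0.005,0],[0,0,0]],"turn":[0,0,0,0,0]}'
python3 - <<'E'
from h import *
o=readout.get_obs(); M=R.from_euler('xyz',o['tool_rot'],degrees=True).as_matrix();print(o['tool_pos'],M[:,0].round(4),np.degrees(np.arctan2(M[1,1],M[0,1])),o['force'],o['wrist_torque'])
for n,box in (('scene',(200,150,300,230)),):
    im=read_camera(n);x0,y0,x1,y1=box;cv2.imwrite(f'pics/{n}15.png',cv2.resize(im[y0:y1,x0:x1,::-1],None,fx=8,fy=7))
E
```

```text
time_s: 17.7
tool_pos: [0.5359, 0.0738, 0.1269]
tool_rot: [-50.1, 89.5, -141.9]
force: [-0.1, 0.1, -1.8]
grip_width: 0.0205
[0.53588549 0.07378958 0.12689307] [-0.007  -0.0055 -1.    ] -1.8184843193224058 [-0.10192121  0.06411122 -1.82996108] [-0.11599998  0.05375962  0.00609441]
```

View pics/scene15.png

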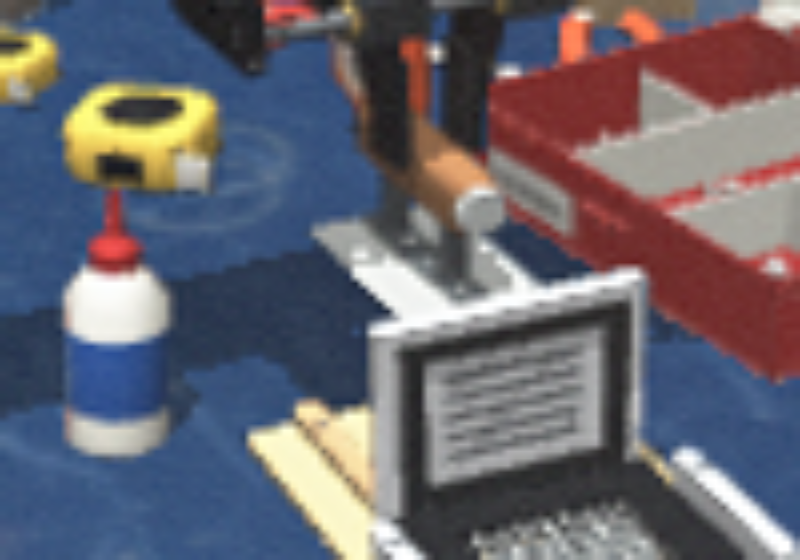

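```bash
python3 -m pendant '{"xyz":[[0,-0.005,0],[0,-0.004,0],[0,-0.004,0],[0,0,0],[0,0,0]],"turn":[0,0,0,0,0]}'
python3 - <<'E'
from h import *
o=readout.get_obs(); M=R.from_euler('xyz',o['tool_rot'],degrees=True).as_matrix();print(o['tool_pos'],M[:,0].round(4),np.degrees(np.arctan2(M[1,1],M[0,1])),o['force'],o['wrist_torque'])
for n,box in (('scene',(200,150,310,250)),):
    im=read_camera(n);x0,y0,x1,y1=box;cv2.imwrite(f'pics/{n}16.png',cv2.resize(im[y0:y1,x0:x1,::-1],None,fx=7,fy=6))
E
```

```text
time_s: 18.38
tool_pos: [0.5357, 0.0608, 0.1267]
tool_rot: [-52.3, 89.5, -144.1]
force: [-0.1, -0.1, -2.6]
grip_width: 0.021
[0.53571883 0.06077743 0.12666398] [-0.0073 -0.0053 -1.    ] -1.7449824261992042 [-0.07705211 -0.14255695 -2.58448554] [-0.03417279  0.08251693  0.02714063]
```

View pics/scene16.png

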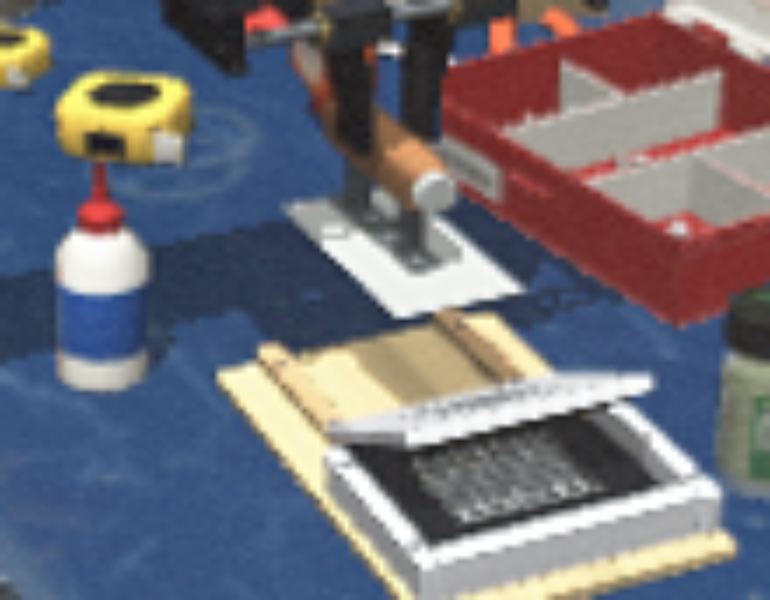

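```bash
python3 -m pendant '{"xyz":[[0.001,0.018,0],[0,0.018,-0.012],[0,0,-0.02],[0,0,-0.018],[0,0,-0.008],[0,0,0],[0,0,0]],"turn":[0,0,0,0,0,0,0]}'
python3 - <<'E'
from h import *
o=readout.get_obs(); M=R.from_euler('xyz',o['tool_rot'],degrees=True).as_matrix();print(o['tool_pos'],M[:,0].round(4),np.degrees(np.arctan2(M[1,1],M[0,1])),o['force'],o['wrist_torque'])
for n,box in (('scene',(200,150,310,250)),('top',(205,160,315,230))):
    im=read_camera(n);x0,y0,x1,y1=box;cv2.imwrite(f'pics/{n}17.png',cv2.resize(im[y0:y1,x0:x1,::-1],None,fx=7,fy=6 if n=='scene' else 7)); print(find(n,'trowel_edge'),find(n,'cover'),find(n,'frame_edge'))
E
```

```text
time_s: 19.3
tool_pos: [0.5359, 0.105, 0.0644]
tool_rot: [-62.8, 89.5, -154.3]
force: [0.7, 0.4, -2.3]
grip_width: 0.0213
[0.53587079 0.1049592  0.06444373] [-0.0085 -0.0041 -1.    ] -1.42414474930869 [ 0.71614278  0.42597551 -2.33000411] [-0.07769121  0.02007742  0.05119135]
[(0.73, [0.5331, 0.032, 0.0316], [258.0, 210.0]), (0.51, [0.3756, -0.2085, 0.0], [248.0, 284.0]), (0.39, [0.5284, -0.0567, 0.0215], [271.0, 228.0])] [(0.87, [0.5285, -0.0622, 0.0351], [272.0, 226.0]), (0.55, [0.529, -0.1115, 0.0385], [281.0, 234.0]), (0.46, [0.3747, -0.2062, -0.0], [247.0, 283.0])] [(0.87, [0.5299, -0.0102, 0.0283], [264.0, 218.0])]
[(0.54, [0.5321, 0.0321, 0.0326], [255.0, 192.0])] [(0.94, [0.5251, -0.0634, 0.0355], [282.0, 194.0])] [(0.65, [0.5297, -0.0086, 0.0252], [266.0, 193.0])]
```

View pics/scene17.png

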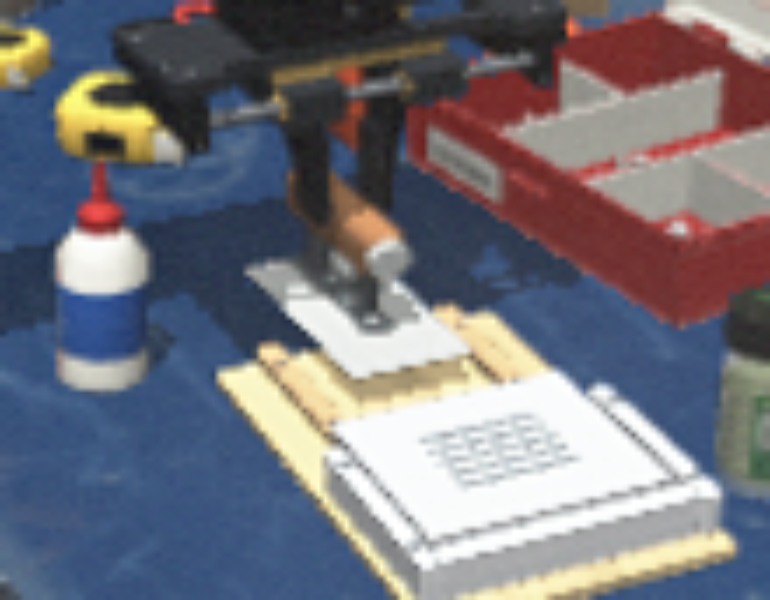

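View pics/top17.png

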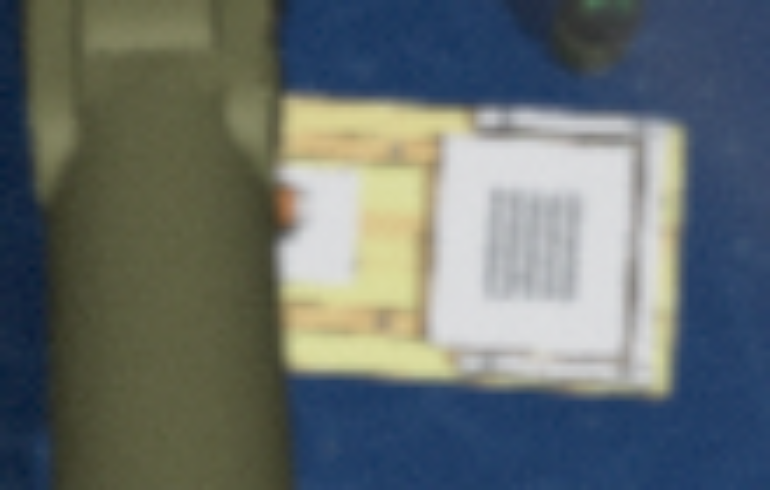

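```bash
python3 -m pendant '{"xyz":[[-0.002,-0.01,0.002],[-0.0005,-0.01,0],[-0.0005,-0.01,0],[0,-0.004,0],[0,0,0]],"turn":[-0.01,0,0,0,0]}'
python3 - <<'E'
from h import *
o=readout.get_obs(); M=R.from_euler('xyz',o['tool_rot'],degrees=True).as_matrix();print(o['tool_pos'],M[:,0].round(4),np.degrees(np.arctan2(M[1,1],M[0,1])),o['force'],o['wrist_torque'])
for n,box in (('scene',(220,170,310,250)),):
    im=read_camera(n);x0,y0,x1,y1=box;cv2.imwrite(f'pics/{n}18.png',cv2.resize(im[y0:y1,x0:x1,::-1],None,fx=8,fy=7)); print(find(n,'trowel_edge'))
E
```

```text
time_s: 20.32
tool_pos: [0.5325, 0.0672, 0.0668]
tool_rot: [-62.7, 89.5, -154.8]
force: [0.4, 1.0, -2.6]
grip_width: 0.0208
[0.53245788 0.06724421 0.06679097] [-0.0084 -0.0039 -1.    ] -2.1431334566804496 [ 0.42402041  0.98940007 -2.64894316] [-0.05970317  0.06069408 -0.05540947]
[(0.89, [0.527, -0.0065, 0.0347], [262.0, 216.0]), (0.24, [0.5308, 0.0418, 0.0198], [256.0, 212.0])]
```

View pics/scene18.png

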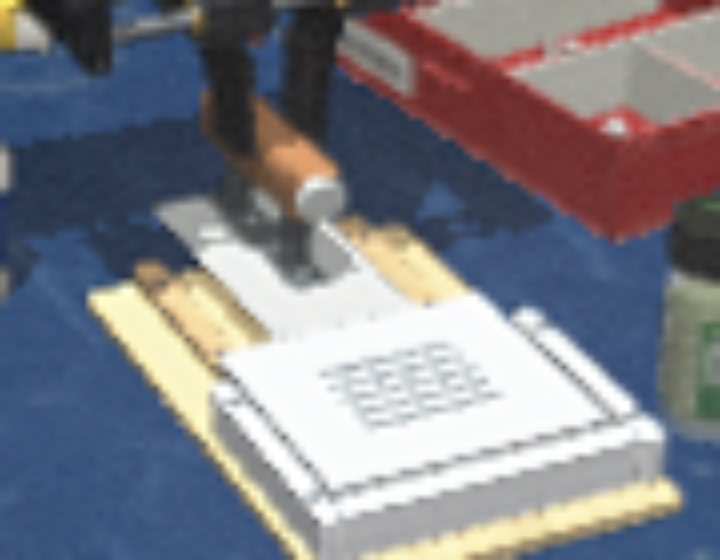

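```bash
python3 -m pendant '{"xyz":[[0,-0.0025,0],[0,-0.0025,0],[0,0,0]],"turn":[0,0,0]}'; python3 -m pendant '{"xyz":[[0,-0.0025,0],[0,0,0]],"turn":[0,0]}'
python3 - <<'E'
from h import *
o=readout.get_obs();print(o['tool_pos'],o['force'],o['wrist_torque'])
for n,box in (('scene',(220,170,310,250)),('top',(225,160,315,230))):
    im=read_camera(n);x0,y0,x1,y1=box;cv2.imwrite(f'pics/{n}19.png',cv2.resize(im[y0:y1,x0:x1,::-1],None,fx=8,fy=7)); print(find(n,'trowel_edge'),find(n,'cover'))
E
```

```text
time_s: 20.8
tool_pos: [0.5324, 0.0638, 0.0667]
tool_rot: [-66.6, 89.5, -158.6]
force: [0.4, 0.4, -2.2]
grip_width: 0.021
time_s: 21.05
tool_pos: [0.5324, 0.0614, 0.0667]
tool_rot: [-67.7, 89.5, -159.6]
force: [0.4, -0.8, -2.5]
grip_width: 0.0213
[0.53240397 0.06141862 0.06670133] [ 0.3701247  -0.82557963 -2.51037773] [-0.13707092  0.02772789 -0.01259032]
[(0.91, [0.5292, -0.0115, 0.0324], [264.0, 217.0]), (0.64, [0.4191, 0.1328, -0.001], [213.0, 213.0])] [(0.85, [0.5241, -0.0644, 0.0351], [271.0, 226.0])]
[(0.46, [0.5287, -0.0133, 0.0336], [268.0, 193.0])] [(0.91, [0.5263, -0.0652, 0.0361], [282.0, 194.0])]
```

View pics/scene19.png

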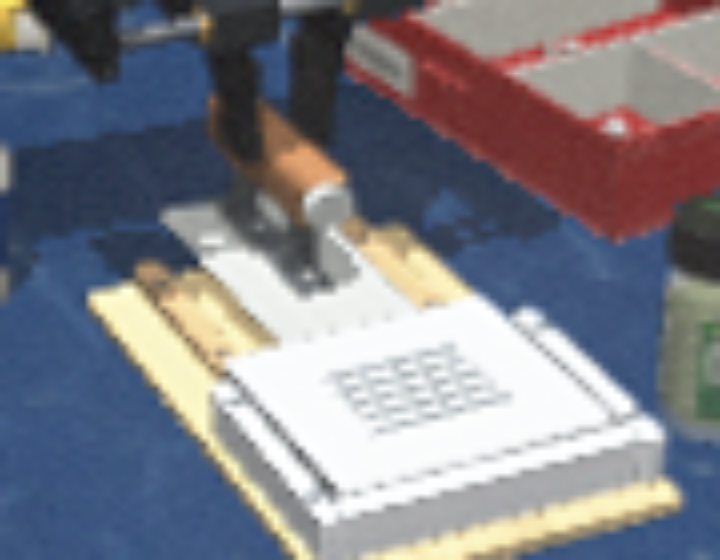

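View pics/top19.png

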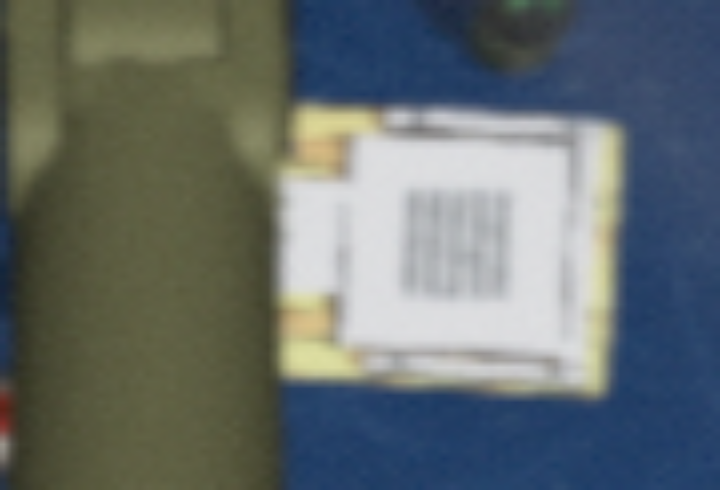

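```bash
python3 -m pendant '{"xyz":[[0,-0.0025,0],[0,0,0]],"turn":[0,0]}'; python3 -m pendant '{"xyz":[[0,-0.0025,0],[0,0,0]],"turn":[0,0]}'
python3 - <<'E'
from h import *
o=readout.get_obs();print(o['tool_pos'],o['force'],o['wrist_torque'])
for n,box in (('scene',(220,170,310,250)),('top',(225,160,315,230))):
    im=read_camera(n);x0,y0,x1,y1=box;cv2.imwrite(f'pics/{n}20.png',cv2.resize(im[y0:y1,x0:x1,::-1],None,fx=8,fy=7)); print(find(n,'trowel_edge'),find(n,'cover'))
E
```

```text
time_s: 21.6
tool_pos: [0.5327, 0.0605, 0.067]
tool_rot: [-80.7, 89.5, -172.7]
force: [-0.4, 1.0, -3.2]
grip_width: 0.0212
time_s: 21.85
tool_pos: [0.5333, 0.0598, 0.0674]
tool_rot: [-100.8, 89.6, 167.3]
force: [1.5, 1.8, -1.9]
grip_width: 0.021
[0.5332844  0.05975604 0.0674044 ] [ 1.45216354  1.76290371 -1.8764078 ] [ 0.42157352 -0.11698068 -0.03511476]
[(0.75, [0.5313, -0.009, 0.0317], [264.0, 217.0])] [(0.97, [0.5274, -0.068, 0.0345], [273.0, 227.0])]
[(0.58, [0.5303, -0.0125, 0.0322], [267.0, 193.0])] [(0.96, [0.5217, -0.0643, 0.0372], [282.0, 195.0]), (0.7, [0.3776, -0.209, -0.0008], [320.0, 237.0]), (0.5, [0.5293, 0.0439, 0.0182], [252.0, 193.0])]
```

View pics/scene20.png

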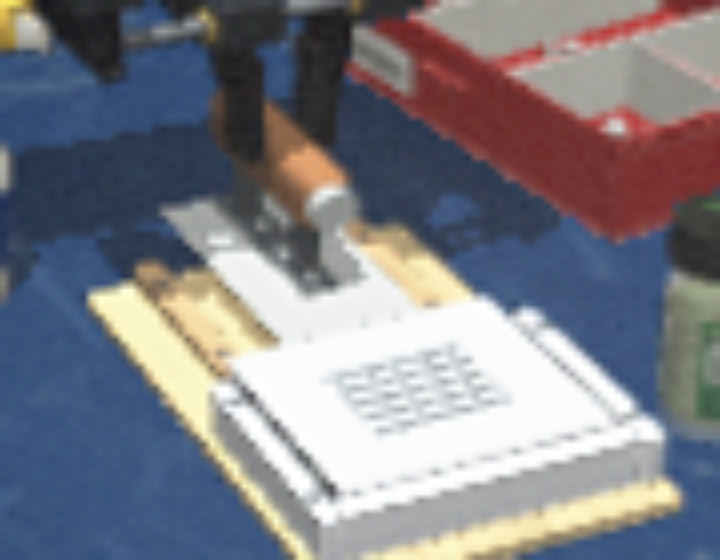

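View pics/top20.png

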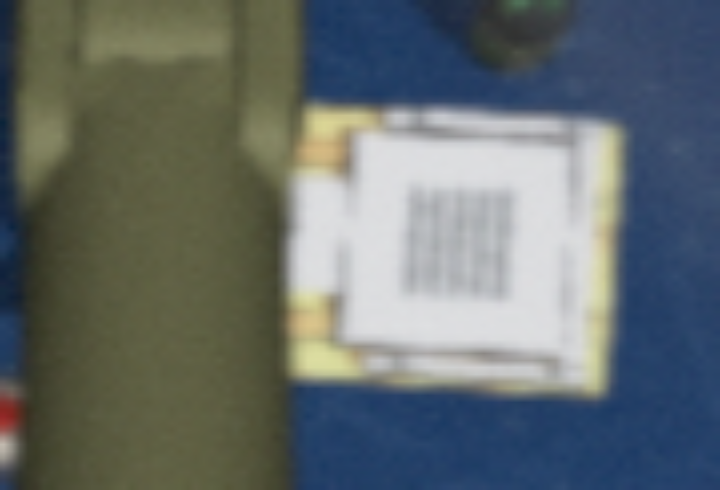

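```bash
python3 -m pendant '{"xyz":[[0,-0.004,0],[0,-0.004,0]],"turn":[0,0]}'
python3 - <<'E'
from h import *
o=readout.get_obs();M=R.from_euler('xyz',o['tool_rot'],degrees=True).as_matrix();print(o['tool_pos'],o['force'],o['wrist_torque'],M[:,0].round(4),np.degrees(np.arctan2(M[1,1],M[0,1])))
E
```

```text
time_s: 22.4
tool_pos: [0.5344, 0.0576, 0.0687]
tool_rot: [-153.9, 89.4, 114.2]
force: [-0.3, 7.4, 1.3]
grip_width: 0.0212
[0.53441444 0.05756598 0.06870222] [-0.29764057  7.42656642  1.3243762 ] [ 2.14535196  0.07077452 -0.27032967] [-0.0044  0.0098 -0.9999] -1.8193883667885964
```

```bash
python3 -m pendant '{"xyz":[[0,0.01,0],[0,0.02,0],[0,0.02,0.01],[0,0.03,0.03],[0,0.04,0.03],[0,0.04,0.01],[0,0,0]],"turn":[0,0,0,0,0,0,0]}'
python3 - <<'E'
from h import *
o=readout.get_obs();M=R.from_euler('xyz',o['tool_rot'],degrees=True).as_matrix();print(o['tool_pos'],o['force'],o['wrist_torque'],M[:,0].round(4),np.degrees(np.arctan2(M[1,1],M[0,1])))
B=((.5288,-.0105,0),-92)
for n,box,s in(('scene',(225,180,310,260),9),('top',(225,160,315,230),8)):
    im=read_camera(n);x0,y0,x1,y1=box; cv2.imwrite(f'pics/{n}21.png',cv2.resize(im[y0:y1,x0:x1,::-1],None,fx=s,fy=s if n=='top' else 7.4)); print(find(n,'cover'),find(n,'end_stop'))
E
```

```text
time_s: 23.28
tool_pos: [0.5302, 0.2222, 0.1482]
tool_rot: [-83.3, 89.4, -175.1]
force: [-0.2, -0.6, -1.8]
grip_width: 0.0209
[0.53017308 0.22216989 0.14817928] [-0.21853526 -0.60164526 -1.81545513] [-0.16269354  0.05467293 -0.01825075] [-1.040e-02 -9.000e-04 -9.999e-01] -1.7615812088048475
[(0.72, [0.5257, -0.0611, 0.0389], [271.0, 225.0]), (0.16, [0.5254, 0.1491, 0.1151], [239.0, 172.0])] [(0.81, [0.526, -0.1096, 0.0319], [280.0, 235.0])]
[(0.89, [0.5253, -0.0651, 0.0362], [282.0, 194.0])] [(0.77, [0.5264, -0.113, 0.0378], [295.0, 194.0])]
```

View pics/scene21.png

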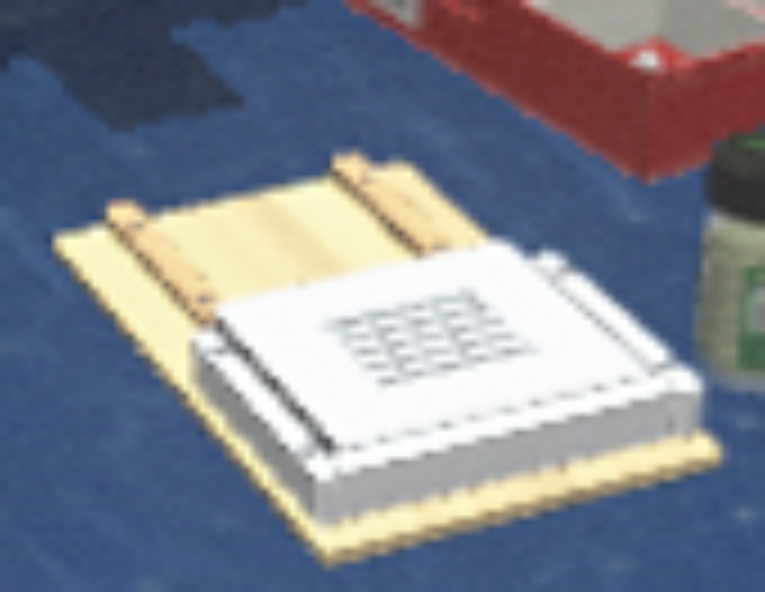

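View pics/top21.png

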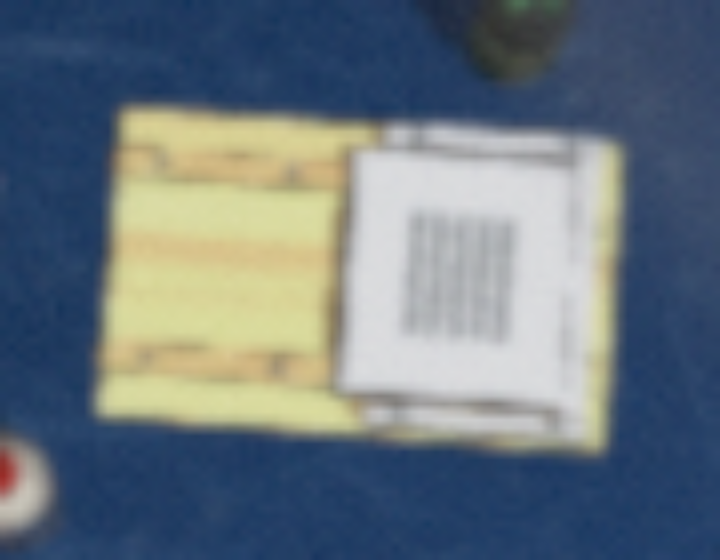

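```bash
python3 -m pendant '{"xyz":[[0,0.002,-0.025],[0,0,-0.03],[0,0,-0.025],[0,0,-0.015],[0,0,-0.005],[0,0,0],[0,0,0]],"turn":[0,0,0,0,0,0,0]}'
python3 - <<'E'
from h import *
o=readout.get_obs();M=R.from_euler('xyz',o['tool_rot'],degrees=True).as_matrix();print(o['tool_pos'],o['force'],o['wrist_torque'],M[:,0].round(4),np.degrees(np.arctan2(M[1,1],M[0,1])))
for n,box,s in(('scene',(190,130,290,210),8),):
    im=read_camera(n);x0,y0,x1,y1=box; cv2.imwrite(f'pics/{n}22.png',cv2.resize(im[y0:y1,x0:x1,::-1],None,fx=s,fy=7)); print(find(n,'trowel'),find(n,'trowel_edge'))
E
```

```text
time_s: 24.45
tool_pos: [0.5332, 0.2119, 0.0461]
tool_rot: [-72.8, 89.5, -165.7]
force: [0.0, -0.3, -0.3]
grip_width: 0.0212
[0.53323854 0.21193498 0.04608027] [ 0.01632699 -0.26803167 -0.31220986] [-0.11117528  0.04496222  0.01746355] [-0.0089 -0.0023 -1.    ] -2.829969868871571
[(0.64, [0.5327, 0.2131, 0.0123], [234.0, 190.0])] [(0.78, [0.5297, 0.1425, 0.0118], [242.0, 199.0])]
```

View pics/scene22.png

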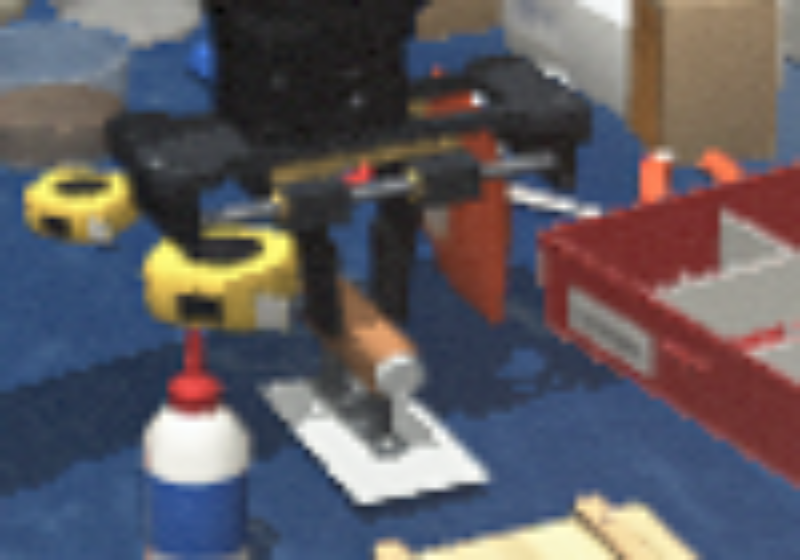

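```bash
python3 -m pendant '{"xyz":[[0,0,-0.005],[0,0,-0.003],[0,0,-0.002],[0,0,0]],"turn":[0,0,0,0]}';python3 -m pendant '{"xyz":[[0,0,-0.0015],[0,0,0]],"turn":[0,0]}';python3 -m pendant '{"xyz":[[0,0,-0.0015],[0,0,0]],"turn":[0,0]}'
python3 - <<'E'
from h import *
o=readout.get_obs();M=R.from_euler('xyz',o['tool_rot'],degrees=True).as_matrix();print(o['tool_pos'],o['force'],o['wrist_torque'],M[:,0].round(4),np.degrees(np.arctan2(M[1,1],M[0,1])))
E
```

```text
time_s: 25.1
tool_pos: [0.5332, 0.2124, 0.0357]
tool_rot: [-76.3, 89.5, -169.1]
force: [-0.3, 0.5, -1.6]
grip_width: 0.0211
time_s: 25.35
tool_pos: [0.5335, 0.2126, 0.0347]
tool_rot: [-78.7, 89.5, -171.5]
force: [0.2, -0.6, -2.6]
grip_width: 0.0211
time_s: 25.6
tool_pos: [0.5336, 0.2127, 0.0348]
tool_rot: [-84.7, 89.5, -177.5]
force: [-0.6, -0.1, -2.3]
grip_width: 0.0213
[0.53363755 0.21270999 0.03481911] [-0.59225716 -0.10651668 -2.2977236 ] [-0.11008686  0.00663661  0.00319451] [-8.4e-03 -4.0e-04 -1.0e+00] -2.7981433070757893
```

```bash
python3 -m pendant '{"xyz":[[0,0,-0.002],[0,0,-0.001]],"turn":[0,0]}'
```

```text
time_s: 25.85
tool_pos: [0.5337, 0.2129, 0.0346]
tool_rot: [-93.2, 89.5, 174.0]
force: [-2.4, -0.3, 6.3]
grip_width: 0.0213
```

```bash
python3 -m pendant '{"xyz":[[0,0,0.001],[0,0,0],[0,0,0],[0,0,0],[0,0,0],[0,0,0.002],[0,0,0.02],[0,0,0.04],[0,0,0.05],[0,0.02,0.05]],"turn":[0,0,0,0,0,0,0,0,0,0.05]}' 1
python3 - <<'E'
from h import *
o=readout.get_obs();M=R.from_euler('xyz',o['tool_rot'],degrees=True).as_matrix();print(o['tool_pos'],o['force'],M[:,0].round(4),np.degrees(np.arctan2(M[1,1],M[0,1])),o['joint_velocities'].round(0))
for n,box,s in(('scene',(190,130,290,210),8),):
    im=read_camera(n);x0,y0,x1,y1=box; cv2.imwrite(f'pics/{n}23.png',cv2.resize(im[y0:y1,x0:x1,::-1],None,fx=s,fy=7)); print(find(n,'trowel'),find(n,'trowel_edge'))
E
```

```text
time_s: 27.1
tool_pos: [0.5322, 0.2297, 0.2023]
tool_rot: [-75.0, 89.3, -165.1]
force: [1.4, 0.5, -0.2]
grip_width: 0.0867
[0.53219074 0.22974234 0.20225036] [ 1.39748905  0.4745421  -0.19427666] [-0.0121 -0.0032 -0.9999] -0.1214441073369536 [-10.  -8.  -7. -41.   7.  47.   2.]
[(0.92, [0.5363, 0.2176, -0.0036], [235.0, 193.0])] [(0.93, [0.5267, 0.1405, 0.0009], [242.0, 203.0]), (0.72, [0.5363, 0.3766, -0.0015], [217.0, 174.0])]
```

View pics/scene23.png

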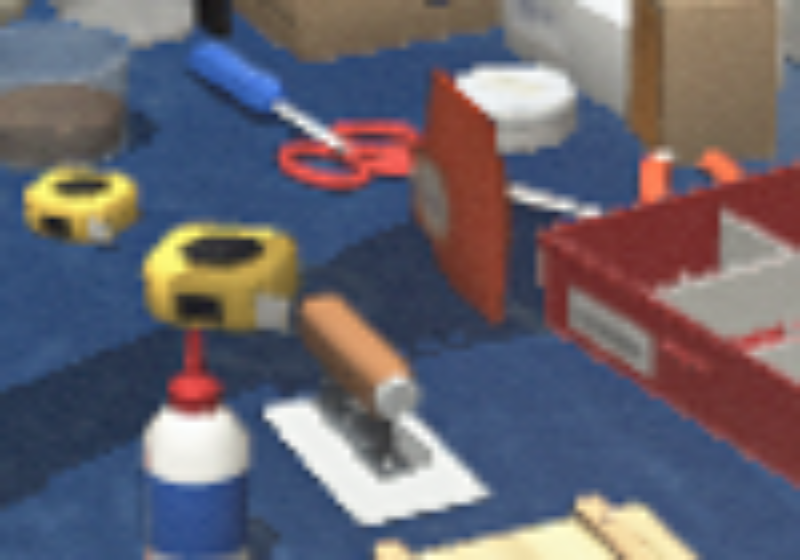

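```bash
python3 -m pendant '{"xyz":[[0.001,0.025,0],[0.001,0.03,0],[0.001,0.03,0],[0.001,0.03,0],[0,0.02,0],[0,0,0],[0,0,0]],"turn":[0.13,0.13,0.13,0.13,0.13,0,0]}'
python3 - <<'E'
from h import *
o=readout.get_obs();T=cam_T('wrist');im=read_camera('wrist');cv2.imwrite('pics/w24.png',im[:,:,::-1]);M=R.from_euler('xyz',o['tool_rot'],degrees=True).as_matrix();print(o['tool_pos'],o['force'],M[:,0].round(4),np.degrees(np.arctan2(M[1,1],M[0,1])),o['joint_velocities'].round(0))
print(find('wrist','tape_measure',T=T),find('wrist','case_mid',T=T))
E
```

```text
time_s: 28.12
tool_pos: [0.5361, 0.3651, 0.2016]
tool_rot: [-83.2, 89.2, -135.4]
force: [0.7, 0.1, 0.8]
grip_width: 0.0869
[0.53614213 0.36514753 0.20162928] [0.66890938 0.05072849 0.8011498 ] [-0.0101 -0.0099 -0.9999] 37.86535661327564 [-0.  0.  0.  0. -0.  0. -0.]
[(0.97, [0.5143, 0.4981, 0.0024], [315.0, 67.0]), (0.86, [0.5392, 0.3737, 0.0018], [266.0, 162.0])] [(0.83, [0.5335, 0.3741, -0.0006], [263.0, 159.0]), (0.81, [0.5069, 0.5075, -0.0009], [315.0, 57.0])]
```

View pics/w24.png

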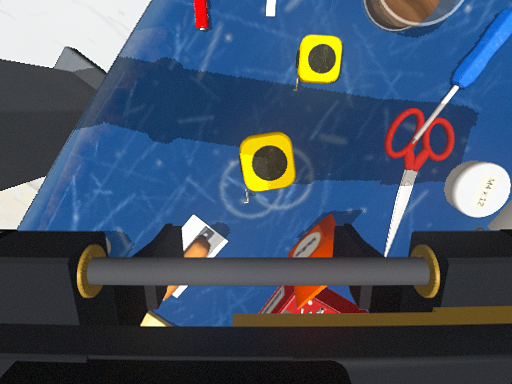

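```bash
cat >> h.py <<'E'
def tape_segs(mid,yaw,z0=0):
    # mid= case mid
    o=boxp(mid,yaw,[[-.003,-.007,0]])[0]; o[2]=z0
    r=lambda *a:boxp(o,yaw,rect(*a))
    return [(r(-.028,.034,-.026,.04,.032),(0,0,255)),(r(-.032,-.028,-.006,.018,.03),(255,0,0)),(r(-.032,-.03,-.04,-.026,.01),(0,255,0))]
E
python3 - <<'E'
from h import *
im=cv2.imread('pics/w24.png')[:,:,::-1];T=cam_T('wrist')
for i,(uv,z) in enumerate((((267.5,163),.032),((270,161),.032))): print(ray('wrist',uv,z,T).round(4))
a=tape_segs((.537,.374,0),43)
overlay(im,T,'wrist',a,7,(215,115,325,215),'pics/o24.png')
E
```

```text
[0.5371 0.3786 0.032 ]
[0.538  0.3822 0.032 ]
```

View pics/o24.png

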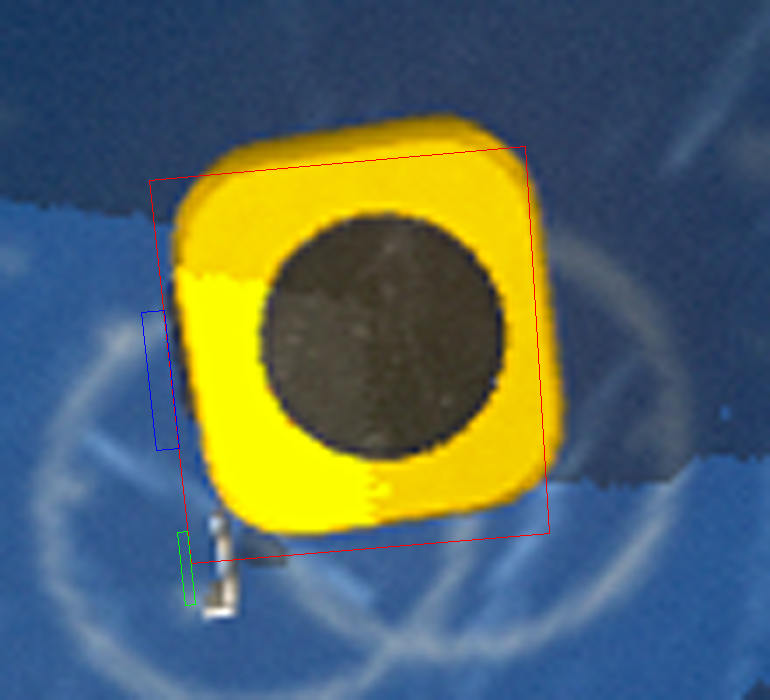

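```bash
python3 -m pendant '{"xyz":[[0.001,0.006,-0.025],[0,0.006,-0.03],[0,0,-0.025],[0,0,-0.015],[0,0,-0.005],[0,0,0]],"turn":[0.07,0.063,0,0,0,0]}'
python3 - <<'E'
from h import *
o=readout.get_obs();T=cam_T('wrist');im=read_camera('wrist');M=R.from_euler('xyz',o['tool_rot'],degrees=True).as_matrix();print(o['tool_pos'],o['force'],M[:,0].round(4),np.degrees(np.arctan2(M[1,1],M[0,1])),o['joint_velocities'].round(0))
print(find('wrist','tape_measure',T=T),find('wrist','case_mid',T=T))
overlay(im,T,'wrist',tape_segs((.537,.377,0),45.5),3,(140,110,380,310),'pics/o25.png')
E
```

```text
time_s: 29.02
tool_pos: [0.54, 0.3739, 0.1027]
tool_rot: [-74.8, 89.5, -119.5]
force: [0.4, 0.2, 0.8]
grip_width: 0.0872
[0.5399704  0.37392758 0.10268619] [0.43912238 0.19476035 0.75354118] [-0.0041 -0.0072 -1.    ] 45.226670351072 [-0. -0.  0. -0. -0.  0. -0.]
[(0.97, [0.512, 0.4985, 0.0015], [338.0, 66.0]), (0.57, [0.5387, 0.3707, 0.0032], [256.0, 187.0]), (0.18, [0.6433, 0.3305, 0.0043], [299.0, 282.0])] [(0.93, [0.5086, 0.5061, -0.0011], [341.0, 57.0])]
```

View pics/o25.png

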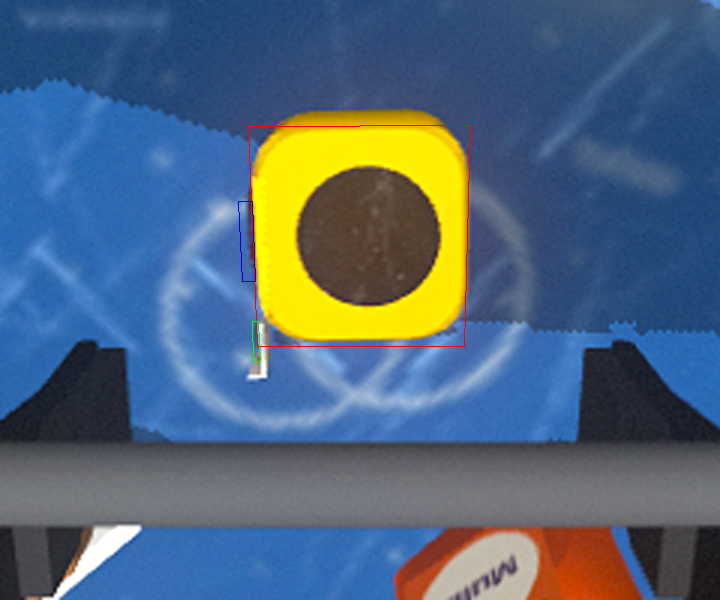

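```bash
python3 -m pendant '{"xyz":[[-0.003,0.004,-0.02],[0,0,-0.025],[0,0,-0.02],[0,0,-0.008],[0,0,0],[0,0,0]],"turn":[0,0,0,0,0,0]}'
python3 - <<'E'
from h import *
o=readout.get_obs();T=cam_T('wrist');im=read_camera('wrist');M=R.from_euler('xyz',o['tool_rot'],degrees=True).as_matrix();print(o['tool_pos'],o['force'],M[:,0].round(4),np.degrees(np.arctan2(M[1,1],M[0,1])),o['joint_velocities'].round(0))
overlay(im,T,'wrist',tape_segs((.537,.378,0),45.5),3,(140,110,380,310),'pics/o26.png')
E
```

```text
time_s: 29.92
tool_pos: [0.5367, 0.3803, 0.027]
tool_rot: [-71.5, 89.7, -116.2]
force: [-0.5, -1.0, 0.2]
grip_width: 0.0875
[0.53667238 0.38030917 0.02695267] [-0.47978283 -1.00301809  0.17634751] [-0.0021 -0.0043 -1.    ] 45.3088077510806 [-0.  0.  0. -0. -0. -0. -0.]
```

View pics/o26.png

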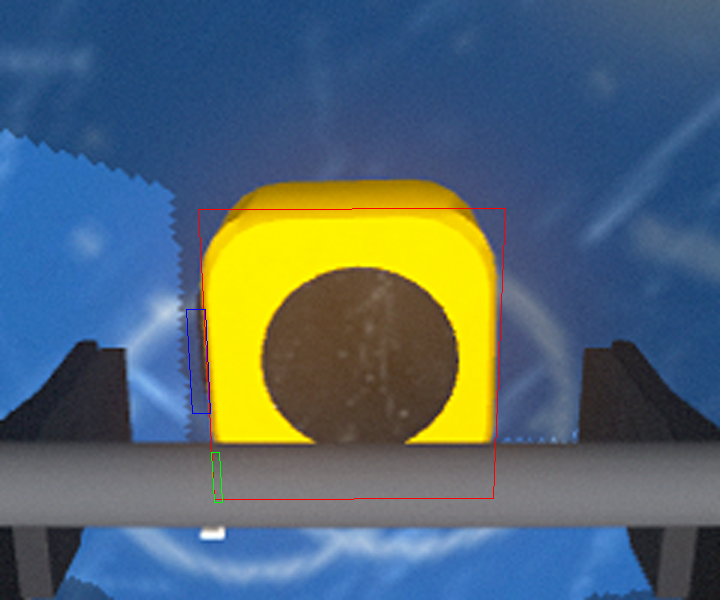

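```bash
python3 -m pendant '{"xyz":[[0.0005,-0.002,-0.012],[0,0,-0.008],[0,0,0],[0,0,0]],"turn":[0.004,0,0,0]}'
```

```text
time_s: 30.48
tool_pos: [0.5379, 0.3785, 0.0067]
tool_rot: [-56.7, 89.8, -101.1]
force: [0.5, 0.3, -0.3]
grip_width: 0.087
```

```bash
python3 -m pendant '{"xyz":[[-0.0005,-0.0005,-0.0025],[0,0,0],[0,0,0],[0,0,0],[0,0,0],[0,0,0]],"turn":[0,0,0,0,0,0]}' 0 35
python3 - <<'E'
from h import *
o=readout.get_obs();print(o['tool_pos'],o['force'],o['grip_width'])
E
```

```text
time_s: 31.22
tool_pos: [0.5377, 0.3782, 0.0046]
tool_rot: [-44.5, 89.9, -88.9]
force: [0.5, 0.1, -0.9]
grip_width: 0.0596
[0.53765004 0.37821919 0.00455962] [ 0.52764357  0.13771427 -0.88698661] 0.05956907537691801
```

```bash
python3 -m pendant '{"xyz":[[0,0,0]],"turn":[0]}'
python3 - <<'E'
from h import *
o=readout.get_obs();print(o['tool_pos'],o['force'],o['grip_width']);im=read_camera('wrist');cv2.imwrite('pics/w27.png',im[:,:,::-1])
E
```

```text
time_s: 31.35
tool_pos: [0.5376, 0.3782, 0.0045]
tool_rot: [-46.1, 89.9, -90.6]
force: [0.4, -1.0, -0.6]
grip_width: 0.0597
[0.53763014 0.37824537 0.00454218] [ 0.43181161 -1.00772861 -0.63728222] 0.059650328724313695
```

View pics/w27.png

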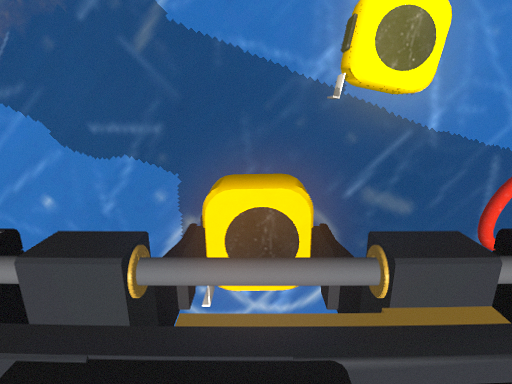

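```bash
python3 -m pendant '{"xyz":[[0,0,0.01],[0,0,0.02],[0,0,0.03],[0,0,0.03],[0,0,0]],"turn":[0,0,0,0,0]}'
python3 - <<'E'
from h import *
o=readout.get_obs();M=R.from_euler('xyz',o['tool_rot'],degrees=True).as_matrix();print(o['tool_pos'],o['force'],o['grip_width'],o['wrist_torque'],M[:,0].round(4),np.degrees(np.arctan2(M[1,1],M[0,1])));im=read_camera('wrist');cv2.imwrite('pics/w28.png',im[100:330,130:400,::-1])
im=read_camera('scene');cv2.imwrite('pics/s28.png',cv2.resize(im[110:230,160:300,::-1],None,fx=5,fy=5))
E
```

```text
time_s: 32.02
tool_pos: [0.5375, 0.3778, 0.1006]
tool_rot: [-25.6, 89.9, -70.1]
force: [1.3, 0.8, -2.1]
grip_width: 0.0593
[0.53747981 0.37781833 0.10060516] [ 1.29654322  0.84060023 -2.13214692] 0.059330396631745434 [-0.03680198 -0.00061079 -0.03052502] [ 7.e-04 -2.e-03 -1.e+00] 45.52754950196547
```

View pics/s28.png

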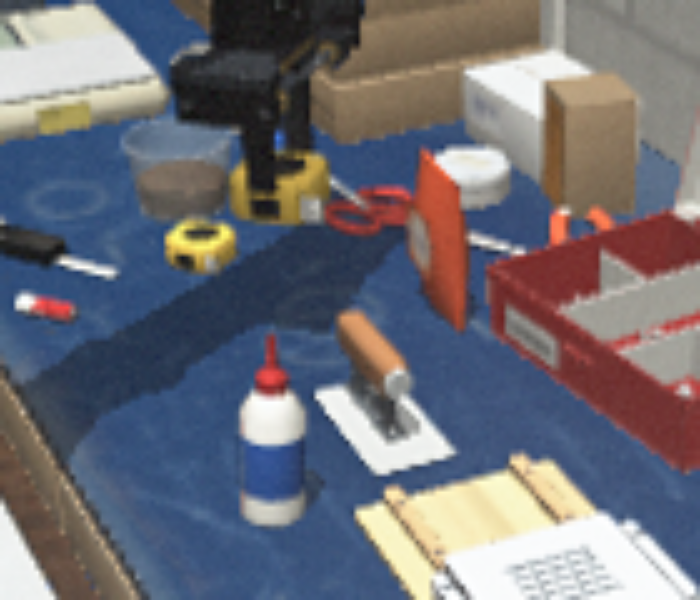

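View pics/w28.png

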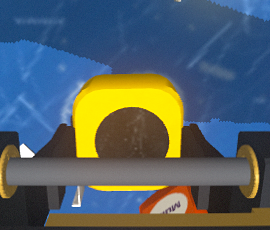

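```bash
python3 -m pendant '{"xyz":[[0,-0.01,0.03],[0,-0.03,0.03],[-0.001,-0.045,0.03],[-0.001,-0.048,0.01],[-0.001,-0.048,0],[-0.002,-0.048,0],[-0.002,-0.048,0],[-0.002,-0.048,0],[-0.001,-0.045,0],[-0.001,-0.035,0]],"turn":[0.06,0.075,0.075,0.075,0.075,0.075,0.075,0.075,0.075,0.07]}'
python3 -m pendant '{"xyz":[[0,-0.02,0],[0,0,0],[0,0,0]],"turn":[0,0,0]}'
python3 - <<'E'
from h import *
o=readout.get_obs();M=R.from_euler('xyz',o['tool_rot'],degrees=True).as_matrix();print(o['tool_pos'],o['force'],o['grip_width'],M[:,0].round(4),np.degrees(np.arctan2(M[1,1],M[0,1])))
E
```

```text
time_s: 33.38
tool_pos: [0.511, -0.0399, 0.1818]
tool_rot: [-118.4, 88.3, -119.1]
force: [0.4, -0.3, -2.2]
grip_width: 0.0596
time_s: 33.75
tool_pos: [0.5079, -0.0629, 0.1782]
tool_rot: [-127.3, 88.0, -128.4]
force: [0.8, 1.0, -2.7]
grip_width: 0.0595
[ 0.50786804 -0.062856    0.17821552] [ 0.82223952  1.02153551 -2.7102888 ] 0.059464245538890015 [-0.0213 -0.0269 -0.9994] 88.95295210185265
```

```bash
python3 -m pendant '{"xyz":[[0.01,0,-0.01],[0.009,-0.002,-0.01],[0,0,0],[0,0,0]],"turn":[0,0,0,0]}'
python3 - <<'E'
from h import *
o=readout.get_obs();M=R.from_euler('xyz',o['tool_rot'],degrees=True).as_matrix();print(o['tool_pos'],o['qpos'],M[:,0].round(4),np.degrees(np.arctan2(M[1,1],M[0,1])))
E
python3 -m pendant '{"xyz":[[0,0,0],[0,0,0],[0,0,0]],"turn":[-0.06,-0.06,0]}'
python3 - <<'E'
from h import *
o=readout.get_obs();M=R.from_euler('xyz',o['tool_rot'],degrees=True).as_matrix();print(o['tool_pos'],o['qpos'],M[:,0].round(4),np.degrees(np.arctan2(M[1,1],M[0,1])))
E
```

```text
time_s: 34.25
tool_pos: [0.5283, -0.0612, 0.1552]
tool_rot: [-130.1, 87.9, -130.8]
force: [0.0, 0.1, -2.8]
grip_width: 0.0595
[ 0.52831888 -0.06118633  0.15521777] [-30.28993323   6.95253692  35.57361951 103.49293753  -2.48921938
  72.06134095  95.18314422] [-0.0235 -0.0272 -0.9994] 89.28317484543125
time_s: 34.62
tool_pos: [0.5284, -0.0609, 0.1557]
tool_rot: [-130.0, 88.0, -137.8]
force: [-0.0, -0.1, -2.4]
grip_width: 0.0595
[ 0.52839781 -0.06091096  0.1557125 ] [-30.6240645    7.13713077  36.1216845  103.3078885   -2.83840165
  72.30676949  88.47069494] [-0.0262 -0.0238 -0.9994] 82.2569188207221
```

```bash
python3 -m pendant '{"xyz":[[-0.001,-0.002,-0.015],[-0.001,-0.0025,-0.02],[0,0,-0.02],[0,0,-0.02],[0,0,-0.012],[0,0,-0.005],[0,0,0],[0,0,0]],"turn":[0.05,0.05,0,0,0,0,0,0]}'
python3 - <<'E'
from h import *
o=readout.get_obs();T=cam_T('wrist');im=read_camera('wrist');M=R.from_euler('xyz',o['tool_rot'],degrees=True).as_matrix();print(o['tool_pos'],o['force'],M[:,0].round(4),np.degrees(np.arctan2(M[1,1],M[0,1])))
B=((.5288,-.0105,0),-92)
seg=board_segs(*B)+[(boxp(B[0],B[1],rect(.003,.103,-.055,.055,.038)),(0,128,255))]
overlay(im,T,'wrist',seg,2,(60,20,460,320),'pics/o30.png')
for n,box,s in(('top',(225,160,315,230),8),('scene',(225,180,310,260),8)):
    im=read_camera(n);x0,y0,x1,y1=box; cv2.imwrite(f'pics/{n}30.png',cv2.resize(im[y0:y1,x0:x1,::-1],None,fx=s,fy=7)); print(find(n,'case_mid'),find(n,'cover'))
E
```

```text
time_s: 35.62
tool_pos: [0.5286, -0.065, 0.0642]
tool_rot: [-123.5, 88.3, -124.9]
force: [0.4, 0.3, -2.1]
grip_width: 0.0599
[ 0.52858711 -0.06504939  0.06423676] [ 0.40950426  0.30334919 -2.09670223] [-0.0174 -0.0249 -0.9995] 88.6221395865351
[(0.76, [0.5121, 0.5061, -0.0016], [128.0, 196.0]), (0.5, [0.3761, -0.211, 0.0019], [321.0, 237.0]), (0.33, [0.5293, 0.0416, 0.0193], [252.0, 193.0])] []
[(0.95, [0.5223, -0.0665, 0.0597], [271.0, 220.0]), (0.55, [0.5144, 0.5034, 0.0024], [200.0, 161.0])] [(0.61, [0.5283, -0.0663, 0.0342], [273.0, 227.0])]
```

View pics/o30.png

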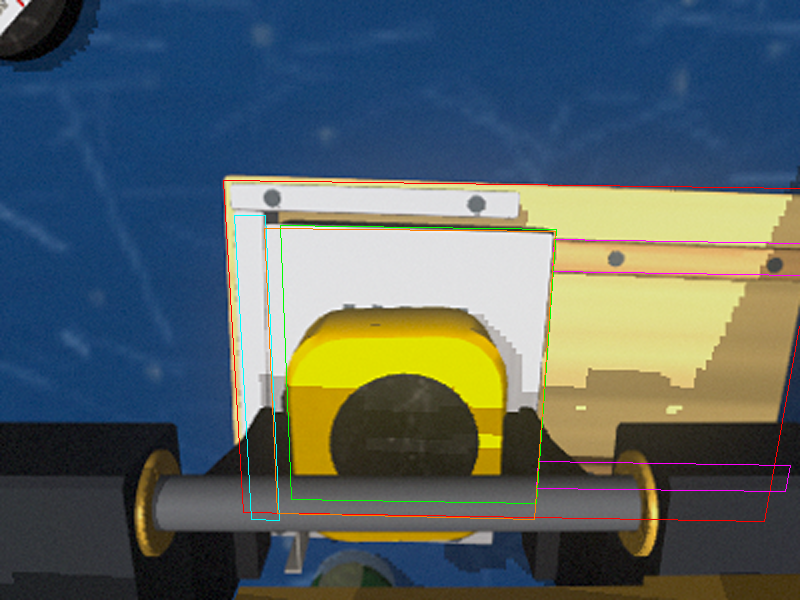

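View pics/scene30.png

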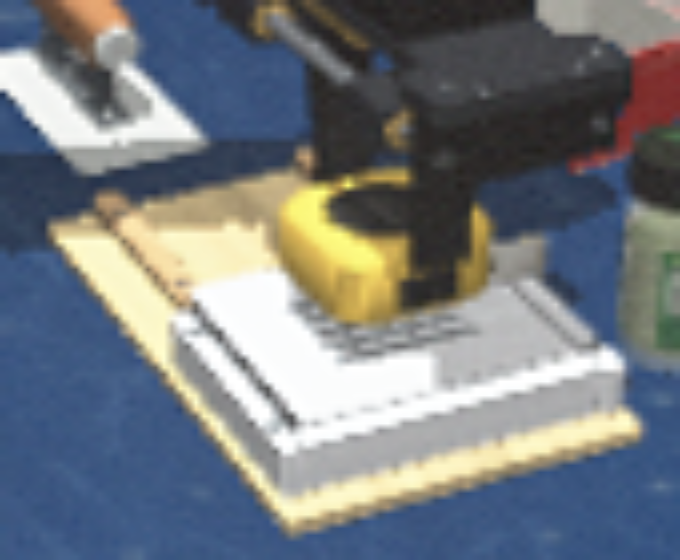

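View pics/top30.png

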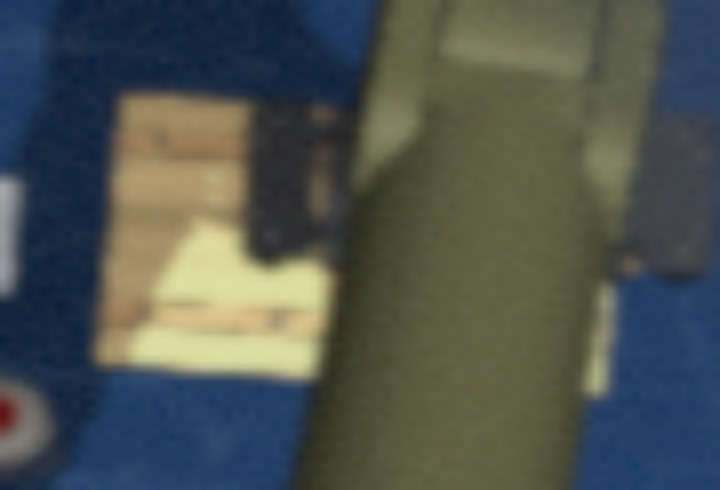

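```bash
python3 - <<'E'
from h import *
T=cam_T('wrist'); o=readout.get_obs(); z=o['tool_pos'][2]-.0045+.032
for uv in ((204,215),(312.5,215),(263,242)): print(uv,ray('wrist',uv,z,T).round(4))
im=cv2.imread('pics/w28.png')
E
```

```text
(204, 215) [ 0.5112 -0.0952  0.0913]
(312.5, 215) [ 0.5122 -0.0356  0.0913]
(263, 242) [ 0.5277 -0.063   0.0913]
```

```bash
python3 -m pendant '{"xyz":[[-0.001,0.001,-0.006],[0,0,-0.006],[0,0,-0.004],[0,0,0]],"turn":[0,0,0,0]}'; python3 -m pendant '{"xyz":[[0,0,-0.0015],[0,0,0]],"turn":[0,0]}'; python3 -m pendant '{"xyz":[[0,0,-0.0015],[0,0,0]],"turn":[0,0]}'
python3 - <<'E'
from h import *
o=readout.get_obs();M=R.from_euler('xyz',o['tool_rot'],degrees=True).as_matrix();print(o['tool_pos'],o['force'],o['wrist_torque'],M[:,0].round(4),np.degrees(np.arctan2(M[1,1],M[0,1])))
E
```

```text
time_s: 36.48
tool_pos: [0.5266, -0.0638, 0.0462]
tool_rot: [-126.0, 88.2, -127.4]
force: [0.1, -0.4, -3.3]
grip_width: 0.0597
time_s: 36.72
tool_pos: [0.5268, -0.0639, 0.0447]
tool_rot: [-125.7, 88.2, -127.1]
force: [-0.2, -0.2, -1.9]
grip_width: 0.0592
time_s: 36.98
tool_pos: [0.5271, -0.0639, 0.0435]
tool_rot: [-124.9, 88.2, -126.3]
force: [0.3, 0.6, -1.9]
grip_width: 0.0597
[ 0.52705109 -0.06393423  0.04345594] [ 0.27861235  0.57512834 -1.93950606] [ 0.11109297  0.05067531 -0.02797868] [-0.0183 -0.0249 -0.9995] 88.62336146174607
```

```bash
python3 -m pendant '{"xyz":[[0,0,-0.0012],[0,0,-0.001],[0,0,0]],"turn":[0,0,0]}'
python3 -m pendant '{"xyz":[[0,0,-0.0012],[0,0,-0.001],[0,0,0]],"turn":[0,0,0]}'
python3 - <<'E'
from h import *
o=readout.get_obs();M=R.from_euler('xyz',o['tool_rot'],degrees=True).as_matrix();print(o['tool_pos'],o['force'],o['wrist_torque'],M[:,0].round(4),np.degrees(np.arctan2(M[1,1],M[0,1])))
E
```

```text
time_s: 37.35
tool_pos: [0.5271, -0.0639, 0.0434]
tool_rot: [-127.1, 88.3, -128.5]
force: [-0.7, -0.1, -0.8]
grip_width: 0.0595
time_s: 37.72
tool_pos: [0.5271, -0.064, 0.0432]
tool_rot: [-129.6, 88.3, -131.0]
force: [-1.1, 1.0, -0.2]
grip_width: 0.0597
[ 0.52706912 -0.06395955  0.04320945] [-1.06264868  0.96614288 -0.24482151] [0.15877809 0.18576706 0.03673477] [-0.0192 -0.022  -0.9996] 88.60756759407857
```

```bash
python3 -m pendant '{"xyz":[[0,0,-0.003],[0,0,-0.003],[0,0,-0.003]],"turn":[0,0,0]}'
python3 - <<'E'
from h import *
o=readout.get_obs();M=R.from_euler('xyz',o['tool_rot'],degrees=True).as_matrix();print(o['tool_pos'],o['force'],o['wrist_torque'],M[:,0].round(4),np.degrees(np.arctan2(M[1,1],M[0,1])))
for n,box,s in(('scene',(225,180,310,260),8),):
    im=read_camera(n);x0,y0,x1,y1=box; cv2.imwrite(f'pics/{n}31.png',cv2.resize(im[y0:y1,x0:x1,::-1],None,fx=s,fy=7)); print(find(n,'case_mid'))
E
```

```text
time_s: 38.1
tool_pos: [0.5268, -0.0642, 0.0423]
tool_rot: [-141.6, 88.4, -143.1]
force: [-11.2, 0.6, 24.9]
grip_width: 0.0595
[ 0.52682328 -0.06417148  0.04234355] [-11.21915471   0.59174978  24.90546141] [0.72877047 2.57939652 0.10926099] [-0.0222 -0.0166 -0.9996] 88.5310649448731
[(0.69, [0.5205, -0.066, 0.0376], [270.0, 226.0]), (0.51, [0.5161, 0.5046, 0.0016], [201.0, 161.0]), (0.41, [0.5325, -0.0129, 0.0027], [265.0, 225.0])]
```

View pics/scene31.png

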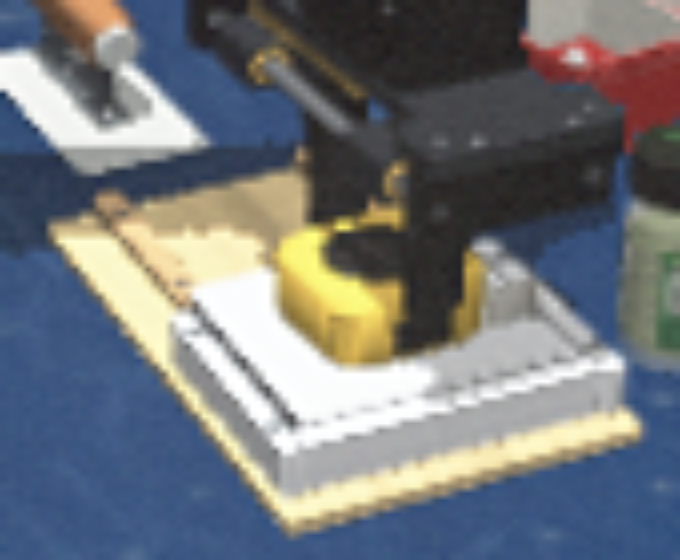

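```bash
python3 -m pendant '{"xyz":[[0,0,0.0005],[0,0,0.0003],[0,0,0]],"turn":[0,0,0]}'
```

```text
time_s: 38.58
tool_pos: [0.5272, -0.0641, 0.0429]
tool_rot: [-139.8, 88.5, -141.3]
force: [-1.0, -0.6, -0.3]
grip_width: 0.0592
```

```bash
python3 -m pendant '{"xyz":[[0,0,0],[0,0,0],[0,0,0],[0,0,0]],"turn":[0,0,0,0]}' 1
python3 - <<'E'
from h import *
o=readout.get_obs();T=cam_T('wrist');im=read_camera('wrist');cv2.imwrite('pics/w32.png',im[:,:,::-1]);print(o['tool_pos'],o['force'],o['grip_width'])
E
```

```text
time_s: 39.08
tool_pos: [0.5278, -0.0643, 0.0426]
tool_rot: [-137.4, 88.5, -138.9]
force: [0.5, -1.3, -0.8]
grip_width: 0.0852
[ 0.52783152 -0.06428023  0.04261296] [ 0.51134548 -1.27735652 -0.81671313] 0.08522778397384685
```

View pics/w32.png

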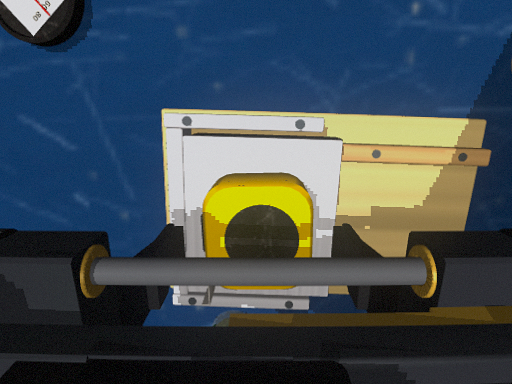

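Tape case sits at (257,230) inside the cover (184–340). Rising clear and looking again.

```bash
python3 -m pendant '{"xyz":[[0,0,0.006],[0,0,0.015],[0,0,0.03],[0,0,0.04],[0,0,0.04],[0,0,0.04],[-0.01,0,0.03],[-0.01,0,0],[0,0,0]],"turn":[0,0,0,0,0,0,0,0,0]}'
python3 - <<'E'
from h import *
o=readout.get_obs();T=cam_T('wrist');im=read_camera('wrist');print(o['tool_pos'],o['force'])
print(find('wrist','case_mid',T=T),find('wrist','cover',T=T),find('wrist','seat',T=T))
B=((.5288,-.0105,0),-92)
seg=board_segs(*B)+[(boxp(B[0],B[1],rect(.003,.103,-.055,.055,.038)),(0,128,255))]+tape_segs((.5268,-.0635,0),88.5,.038)
overlay(im,T,'wrist',seg,4,(160,90,360,235),'pics/o33.png')
for n,box in(('scene',(190,130,320,260)),('top',(150,140,400,250))):
    im=read_camera(n);x0,y0,x1,y1=box; cv2.imwrite(f'pics/{n}33.png',cv2.resize(im[y0:y1,x0:x1,::-1],None,fx=800/(x1-x0) if n=='top' else 6,fy=600/(y1-y0) if n!='top' else 3.2)); print(find(n,'case_mid'),find(n,'cover'),find(n,'tape_measure'))
E
```

```text
time_s: 40.25
tool_pos: [0.5069, -0.0658, 0.2575]
tool_rot: [-126.8, 88.8, -128.4]
force: [0.3, 0.9, -0.0]
grip_width: 0.087
[ 0.50691514 -0.06579567  0.25752061] [ 0.27883655  0.89690626 -0.02287887]
[(0.82, [0.5261, -0.0666, 0.0413], [261.0, 181.0]), (0.75, [0.5343, 0.211, -0.0025], [448.0, 175.0])] [] []
[(0.97, [0.522, -0.0627, 0.0385], [270.0, 225.0]), (0.7, [0.5152, 0.5009, 0.0004], [201.0, 162.0])] [(0.59, [0.5267, -0.0642, 0.034], [272.0, 226.0])] [(0.82, [0.533, -0.0673, 0.0375], [274.0, 225.0]), (0.62, [0.513, 0.4986, -0.0013], [201.0, 162.0])]
[(0.59, [0.5094, 0.5068, -0.0033], [128.0, 197.0])] [(0.65, [0.5252, -0.0679, 0.0357], [283.0, 194.0]), (0.41, [0.5264, 0.213, -0.0028], [206.0, 194.0])] [(0.5, [0.5112, 0.4975, -0.0016], [130.0, 196.0])]
```

View pics/o33.png

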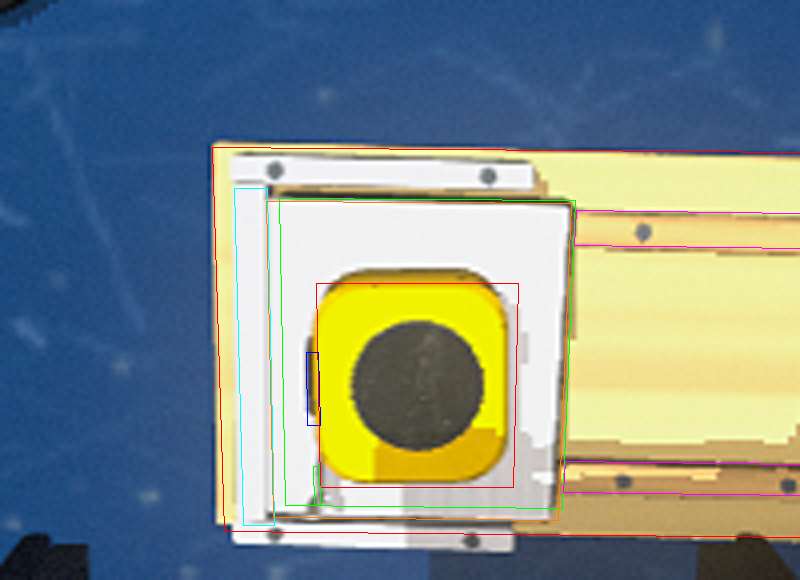

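View pics/scene33.png

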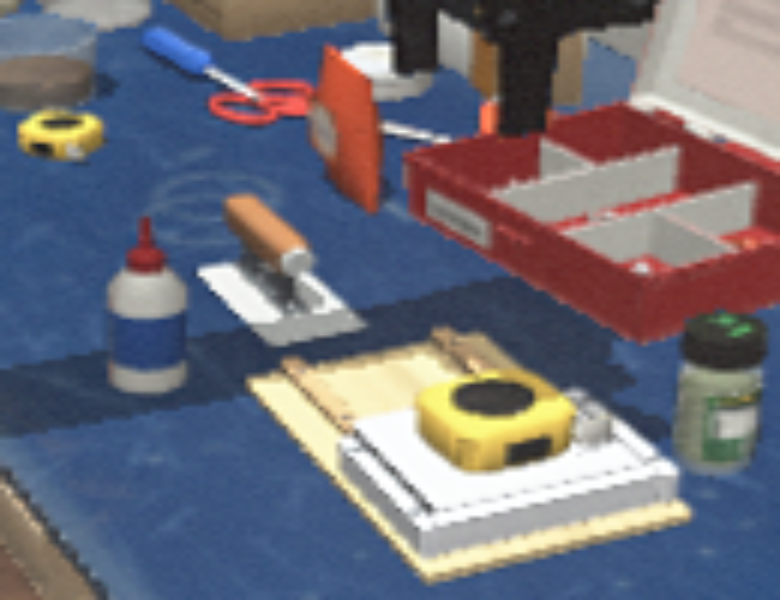

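View pics/top33.png

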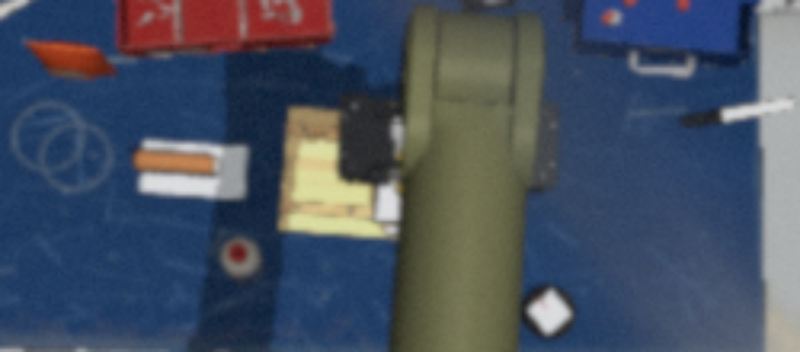

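```bash
python3 - <<'E'
from h import *
from cell import sign_off
o=readout.get_obs(); print(o['joint_velocities'].round(1))
read_camera('scene')
for n in("glue_bottle","calcium_jar","hygrometer","pack_orange","trowel"): print(n,find('scene',n,k=2))
print(sign_off())
E
```

```text
[-0.1 -0.1 -0.1  0.  -0.1  0.1  0. ]
glue_bottle [(0.73, [0.4229, 0.1304, -0.0018], [215.0, 213.0]), (0.61, [0.533, -0.0689, 0.0369], [274.0, 226.0])]
calcium_jar [(0.64, [0.641, -0.0849, 0.0025], [308.0, 228.0])]
hygrometer [(0.59, [0.377, -0.2068, -0.0013], [248.0, 284.0])]
pack_orange [(0.5, [0.6495, 0.3376, 0.0039], [248.0, 170.0])]
trowel [(0.84, [0.5321, 0.2153, -0.0029], [234.0, 193.0])]
the job is handed in; nothing more can be done
None
```

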